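# Turn freshly oiled rosette blocks over onto a fold-out drying rack

### The arm

A 7-joint arm with a two-finger parallel gripper is mounted at the origin on a cart in front of the work surface, level with it; the furniture and walls round the work are solid. World frame = base frame: x ahead of the robot, y to its left, z up, the work surface at z = 0. Lengths are in m, angles in rad, forces in N, time in s.
With the tool pointing down it reaches from about 0.4 to 0.85 m from the base axis. Payload 10.4 kg.
Tool frame: the origin (TCP) lies at the very end of the fingers, on their centre line; the grasp point (between the pads) lies 19 mm behind it; z points along the fingers, y is the line along which they close (so a half turn about z gives the same grasp; the last joint's range is limited). The gripper opens to 85 mm and grips with 20 to 120 N. Pads are 22 mm wide; open, the fingers measure 114 mm over their backs; the gripper's body (76 mm by 85 mm) begins 54 mm behind the grasp point. The pads swing forward as they close: fully open they stand 13 mm farther back than shut.
Start: joints at [1.322, 0.332, -0.065, 1.46, 0.022, 1.35, -0.088], TCP at [0.14, -0.609, 0.231] pointing down, gripper open.
Joint ranges: [-2.6, 2.6], [-0.5, 2.12], [-1.47, 1.34], [0.16, 2.42], [-1.27, 4.41], [0.06, 2.06], [-2.6, 2.6]. Speed limits (rad/s): [2.22, 2.22, 2.79, 2.79, 3.14, 3.14, 3.14].

### API

Orientations are given as a unit quaternion [x, y, z, w].
In Python, from workcell import manip, vision, order gives the robot as it stands. The module is installed in compiled form; this text tells all that it offers.
- The arm moves only by the tool move_arm, never from a script. Its argument "motion" is a list of rows, each a list of 3 entries, a list of its own where there are three numbers: the shift along the tool's x, y, z scaled (see below), then the turn, a rotation vector about the tool's x, y, z scaled (see below), then the opening, from -1 (shut) to 1 (fully open). In form: [[[dx, dy, dz], [wx, wy, wz], hand], ...]. A call has 1 to 12 rows; each row shifts and turns the commanded pose from where the row before left it, along the tool's axes as they then stand; what a row does not reach is not made up. The controller multiplies each number of a shift by 0.75 m and each number of a turn by pi/4 rad. A row lasts 1/10 s, in which the tool goes at most 50 mm and 8.59 degrees, less where a joint would pass 70% of its speed; a pose out of reach is approached as far as the arm can. A call with a number of a shift or a turn outside -1 to 1 is refused whole. A call with a gripper value outside its range is refused whole. The fingers move at their own pace and stop on an object; "newtons" is the grip in N (left out, the last holds). Time passes only in rows, so rows that do not move let the fingers close. It gives the time, the measured TCP pose, the force, the opening and the grip force at its end, in the units of the state.
- manip.get_obs(): the state, without advancing time (a new reading comes with each control period).
- vision.camera(name): name is "side" or "top"; returns a dict with "pixels" (480x640x3 uint8, red, green, blue), "fx", "fy", "cx", "cy" (pixels), "R" (3x3) and "t" (3): a world point X has camera coordinates R X + t. Camera axes: x right, y down, z forward; pixel columns grow to the right and rows downward; lengths in m; the calibration is good to about 2 mm. A picture is of the moment at which its call begins. There is no depth.
- order.hand_in(): hands the job in; it is judged then, once.
The state is a dict: "clock": time; "joint_pos": joint angles; "joint_velocities": joint speeds; "tau": joint torques, N m; "position": TCP position; "ee_rot": TCP orientation; "ft_force": force on the tool from outside, world axes, zero at the start; "torque": the same for the moment, N m; "grip_width": opening from 0.0 (shut) to 1.0 (fully open); "grasp_force": force on a finger pad.
Only numpy, scipy, OpenCV 4.12 (cv2) and the standard library are available. Lean on these libraries where they do the work, as an engineer would, in place of code of your own. Each camera call takes 0.05 s, during which the arm holds its last target. There are 200 camera calls.

### The job

The wooden rosette blocks (on the bench, and maybe one on the stack of boards) lie face down and have dried on their backs; now their faces must dry. First swing the steel bail of the drying rack out towards the robot until it lies level against its stop, then turn every block over so that the face with the turned rings is up and lay the blocks side by side on the rack, each flat across the wooden rail and the bail's bar, none touching another. Leave the other tools where they are.

Things in the scene. Friction and masses are not known exactly. Their poses are not given: they have to be found in the camera images.
- rack: fixed drying rack: wooden rail from x = 11 to 47 mm, 280 mm long (y), flat top 45 mm above the bench, a lip 7 mm higher along its back edge (x = 40 to 47 mm), two feet 6 mm high (x = -52 to 60, 34 mm wide, at y = -105, +105 mm), hinged steel bail. Origin on the bench, 18 mm behind the bar of the swung-out bail (x = -18 mm, robot's side); y along the rail, z up. Blocks may lie at y = -140 to 140 mm
- bail (a joint): angle of the bail about a level axis along the rail, at x = 18, z = 40 mm in the rack's frame: 0 folded, upright over the rail; 1.57 swung out level to the robot's side, hard against its stop, the top of its bar level with the rail's top (45 mm). Stiff hinge: stays where it is left; moving the bar takes 2 to 4 N
- bail_bar (a point): middle of the bail's straight cross bar, a round steel bar of 10 mm diameter and 294 mm long, parallel to the rail and 36 mm from the hinge axis. At joint value q it is at x = 18 - 36 sin q, z = 40 + 36 cos q mm in the rack's frame
- rack_mid (a point): the point level with the rail's top, midway between rail and swung-out bar, at the middle of the rack's length: 45 mm above the rack's origin, same axes
- block_0: light wooden rosette block, a flat rectangle 60 (its x) by 46 (its y) by 20 mm (its z), 35 to 80 g. Origin at its centre. +z points out of the plain back; the face on the -z side has turned rings (flush dark circles, 41 mm across). At the start it lies plain back up, rings down. It stands by itself on any of its edges. May be absent
- block_1: light wooden rosette block, a flat rectangle 60 (its x) by 46 (its y) by 20 mm (its z), 35 to 80 g. Origin at its centre. +z points out of the plain back; the face on the -z side has turned rings (flush dark circles, 41 mm across). At the start it lies plain back up, rings down. It stands by itself on any of its edges. May be absent
- block_2: light wooden rosette block, a flat rectangle 60 (its x) by 46 (its y) by 20 mm (its z), 35 to 80 g. Origin at its centre. +z points out of the plain back; the face on the -z side has turned rings (flush dark circles, 41 mm across). At the start it lies plain back up, rings down. It stands by itself on any of its edges. May be absent
- block_3: light wooden rosette block, a flat rectangle 60 (its x) by 46 (its y) by 20 mm (its z), 35 to 80 g. Origin at its centre. +z points out of the plain back; the face on the -z side has turned rings (flush dark circles, 41 mm across). At the start it lies plain back up, rings down. It stands by itself on any of its edges. May be absent
- blank_stack: fixed stack of light wooden boards left of the blocks, its origin on the bench under its middle, about 190 mm across (its boards lie askew) and 74 mm high with a flat top; keep the gripper clear of it. The bench to its right, between the robot and the rack, is clear but for the blocks
- screwdriver: yellow-handled screwdriver, 185 mm long, lying on the bench to the left; to be left alone
- block_plane: small black iron plane, 47x167x52 mm, on the bench to the right; to be left alone
- try_square: try square with a dark wooden stock and steel blade, 168x100x17 mm, lying behind on the left; to be left alone

How it is judged:
On the way:
1. the bail is swung out fully against its stop (value of joint bail above 1.5 rad), for 0.2 s.
At the end, for the whole second after the job is handed in: Bail against its stop (over 1.50 rad); every block lies rings up, level within 0.12 rad, on both rail and bar (centre 51 to 60 mm above the bench; 55 when seated) and within 140 mm of the rail's middle along it, at rest, let go, touching no other block (value of joint bail above 1.5 rad and angle between each of block_0, block_1, block_2, block_3's own z axis and vertical above 3.02 rad and z of block_0 in the frame of rack between 0.051 and 0.06 m and y of block_0 in the frame of rack between -0.14 and 0.14 m and linear speed of each of block_0, block_1, block_2, block_3 below 0.02 m/s and contact force between each of block_0, block_1, block_2, block_3, rack and the fingers below 0.05 N and z of block_1 in the frame of rack between 0.051 and 0.06 m and y of block_1 in the frame of rack between -0.14 and 0.14 m and z of block_2 in the frame of rack between 0.051 and 0.06 m and y of block_2 in the frame of rack between -0.14 and 0.14 m and z of block_3 in the frame of rack between 0.051 and 0.06 m and y of block_3 in the frame of rack between -0.14 and 0.14 m and contact force between block_0 and block_1 below 0.05 N and contact force between each of block_0, block_1 and block_2 below 0.05 N and contact force between each of block_0, block_1, block_2 and block_3 below 0.05 N).
It fails at once if a tool that is no part of the job (screwdriver, plane, try square) is shifted by more than 30 mm (distance of any of screwdriver, block_plane, try_square from where it was at the start of the episode above 0.03 m).
Of block_0, block_1, block_2, block_3 only 3 to 4 are there at a start; the rules pass over those that are not, and their reading is None.
At some moment in a run one of block_0, block_1, block_2 may be knocked a few centimetres aside while the robot is not near it.
Once in a run the grip may slacken for a moment while it holds something.
It also fails if it takes over 210 s, if anything falls off the work surface, if the arm or the gripper's body presses on something with over 40 N, if the wrist force passes 120 N, or if a joint passes its speed limit or range.

## Working session

There is one attempt and no reset: what is moved stays moved. The work goes in short steps, Python scripts to look and compute and a tool call to move; the robot and the scene stay as the last step left them, time stands still between calls to the robot, and variables do not carry over. Pictures are saved under pics/ and viewed, at most 14 in all, crops included, and the job is handed in when it is done.

Besides the shell and the picture viewer there is one more tool, called after "Request:" as name(argument=value, ...), one argument or row to a line, values as JSON. move_arm: Moves the arm, as the interface text tells. Its arguments: {"type":"object","properties":{"motion":{"type":"array"},"newtons":{"type":"number"}},"required":["motion"]}

```bash
mkdir -p pics
python3 - <<'E'
from workcell import manip, vision, order
import cv2,json
o=manip.get_obs();print(o)
for n in("top","side"):
    c=vision.camera(n);cv2.imwrite(f"pics/{n}0.png",c["pixels"][:,:,::-1])
    print(n,c["fx"],c["fy"],c["cx"],c["cy"],c["R"],c["t"])
E
```

```text
{'clock': 0.0, 'joint_pos': array([ 1.32242077,  0.3328586 , -0.06467448,  1.46096837,  0.02158464,
        1.34989311, -0.0884733 ]), 'joint_velocities': array([-0.00105601, -0.00041361, -0.00072319, -0.0011454 , -0.00011579,
        0.00101685, -0.00124849]), 'tau': array([-8.54606897e-04, -6.25454235e+01,  4.88969078e-02, -3.91609704e+01,
        1.62012287e-02,  1.01040822e-02,  9.28453687e-06]), 'position': array([ 0.13981189, -0.60876602,  0.23051124]), 'ee_rot': array([ 9.93633515e-01,  1.12658446e-01, -1.10940593e-04, -7.07728630e-04]), 'ft_force': array([ 0.157431  , -0.09148333, -0.3156014 ]), 'torque': array([ 0.04118676,  0.02599619, -0.00761606]), 'grasp_force': 0.0, 'grip_width': 1.0000786578876935}
top 435.728864129969 435.728864129969 327.57321713025044 238.71829536780942 [[ 0.00695006 -0.9998051  -0.01847867]
 [-0.98141463 -0.00327601 -0.19187131]
 [ 0.19177338  0.01946875 -0.98124612]] [-0.17611556  0.52551434  1.07555484]
side 434.93334229867946 434.93334229867946 321.3293909995033 232.51984542221288 [[-0.82897962  0.5591774   0.01065019]
 [ 0.42821215  0.64684299 -0.63105348]
 [-0.35975985 -0.51856993 -0.77566621]] [ 0.53003239 -0.06727502  1.2113717 ]
```

View pics/top0.png

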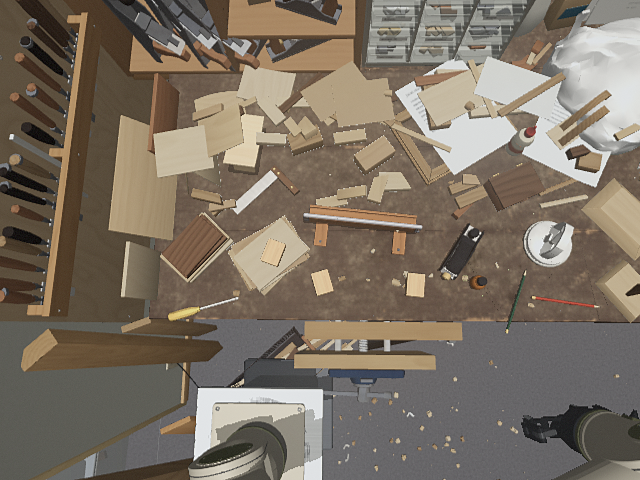

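View pics/side0.png

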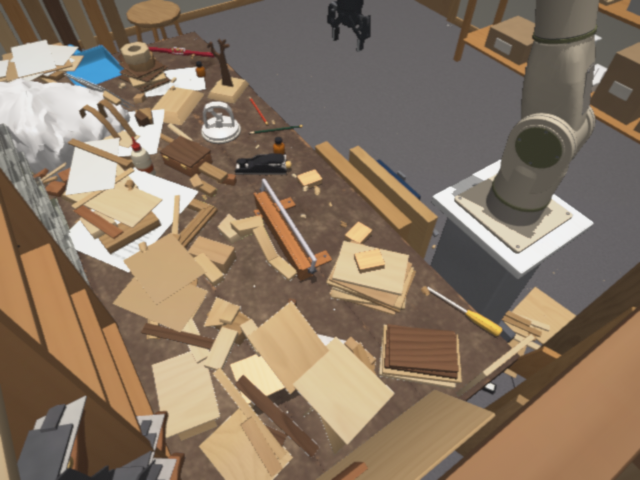

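Top view: blocks at (415,284), (322,282), and one on the stack at (272,252); folded bail bar from (305,215) to (420,228). Plane at (462,250).

```bash
cat > h.py <<'E'
from workcell import manip, vision, order
import cv2,numpy as np
from scipy.spatial.transform import Rotation as Ro
def cam(n): return vision.camera(n)
def ray(c,uv,z):
    uv=np.atleast_2d(np.asarray(uv,float))
    d=np.c_[(uv[:,0]-c["cx"])/c["fx"],(uv[:,1]-c["cy"])/c["fy"],np.ones(len(uv))]@c["R"]
    o=-c["R"].T@c["t"]; z=np.broadcast_to(z,len(uv))
    return o+d*((z-o[2])/d[:,2])[:,None]
def proj(c,X):
    p=np.atleast_2d(X)@c["R"].T+c["t"]; return np.c_[c["fx"]*p[:,0]/p[:,2]+c["cx"],c["fy"]*p[:,1]/p[:,2]+c["cy"]]
def tri(c1,u1,c2,u2):
    A=[];b=[]
    for c,u in((c1,u1),(c2,u2)):
        P=np.c_[c["R"],c["t"]]; x=(u[0]-c["cx"])/c["fx"]; y=(u[1]-c["cy"])/c["fy"]
        for r in(x*P[2]-P[0],y*P[2]-P[1]): A.append(r[:3]);b.append(-r[3])
    return np.linalg.lstsq(np.array(A),np.array(b),rcond=None)[0]
def save(c,n,x0,y0,w,h,s):
    cv2.imwrite(n,cv2.resize(c["pixels"][y0:y0+h,x0:x0+w,::-1],None,fx=s,fy=s,interpolation=cv2.INTER_CUBIC))
E
python3 - <<'E'
from h import *
c=cam("top");s=cam("side")
hsv=cv2.cvtColor(c["pixels"],cv2.COLOR_RGB2HSV)
for p in((415,284),(322,282),(272,252),(290,265),(310,225),(360,220),(360,223),(360,217)): print(p,hsv[p[1],p[0]],c["pixels"][p[1],p[0]])
a=c["pixels"][195:300,225:435,::-1]; b=s["pixels"][160:310,225:425,::-1]
a=cv2.resize(a,(800,400),interpolation=cv2.INTER_CUBIC); cv2.imwrite("pics/a1.png",a)
cv2.imwrite("pics/b1.png",cv2.resize(b,(800,600),interpolation=cv2.INTER_CUBIC))
E
```

```text
(415, 284) [ 19  72 220] [220 197 158]
(322, 282) [ 20  69 221] [221 200 161]
(272, 252) [ 19  72 222] [222 198 159]
(290, 265) [ 18  78 150] [150 131 104]
(310, 225) [ 13  68 109] [109  93  80]
(360, 220) [100   3 231] [228 230 231]
(360, 223) [ 13 126  89] [89 64 45]
(360, 217) [ 14 129 184] [184 134  91]
```

View pics/a1.png

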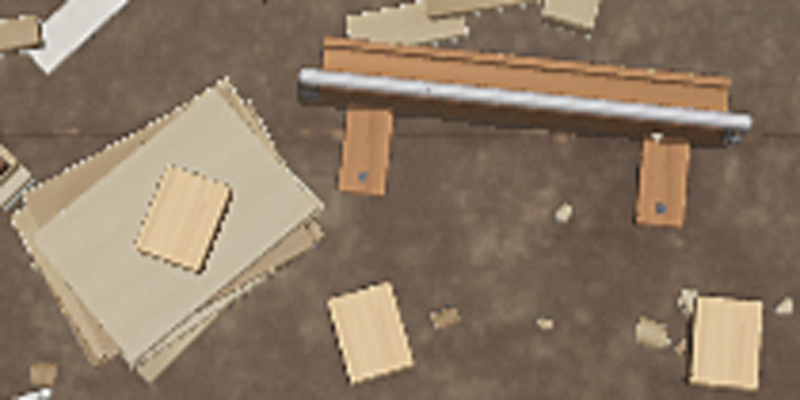

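View pics/b1.png

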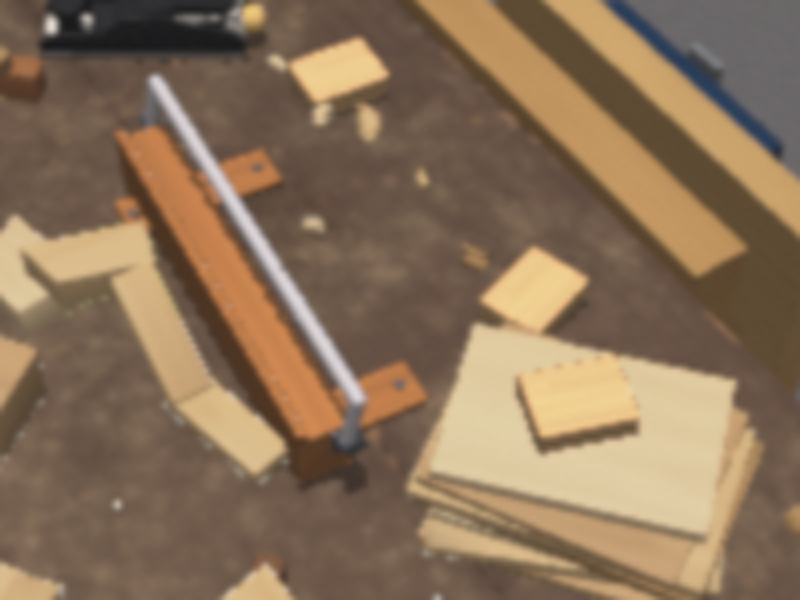

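Crops show three blocks plain-back up; the bar ends in the top view at about (304,215.5) and (421.6,226.8), in the side view at (315,259.5) and (263.7,180).

```bash
cat >> h.py <<'E'
def blocks(c,roi=(225,190,220,115),show=True):
    x0,y0,w,h=roi
    im=c["pixels"][y0:y0+h,x0:x0+w]; hsv=cv2.cvtColor(im,cv2.COLOR_RGB2HSV)
    m=cv2.inRange(hsv,(15,60,198),(24,115,255))
    m=cv2.morphologyEx(m,cv2.MORPH_OPEN,np.ones((3,3),np.uint8))
    out=[]
    for k in cv2.findContours(m,cv2.RETR_EXTERNAL,cv2.CHAIN_APPROX_NONE)[0]:
        a=cv2.contourArea(k)
        if a<150: continue
        uv=k[:,0,:]+np.array([x0,y0])
        ctr=uv.mean(0)
        for z in(.02,.094,.065):
            X=ray(c,uv,z)[:,:2]
            r=cv2.minAreaRect((X*1000).astype(np.float32))
            out.append((ctr.round(),a,z,np.round(r[0],1),np.round(r[1],1),round(r[2],1)))
            if show: print(*out[-1])
    return out
E
python3 - <<'E'
from h import *
c=cam("top");s=cam("side")
blocks(c)
L=tri(c,(304,215.5),s,(315,259.5));R=tri(c,(421.6,226.8),s,(263.7,180));print(L,R,np.linalg.norm(L-R))
m=(L+R)/2;y=(L-R)[:2];y/=np.linalg.norm(y);print(m,"yaw deg",np.degrees(np.arctan2(-y[0],y[1])))
x=np.array([y[1],-y[0]]);print("rack origin",m[:2]-0.018*x, "mid same")
# refine: fit white bar in top
P=ray(c,[(304,215.5),(421.6,226.8)],.076);print(P)
E
```

```text
[415. 284.] 337.5 0.02 [ 412.7 -400.3] [43.5 57.2] 84.2
[415. 284.] 337.5 0.094 [ 406.  -386.9] [40.6 53.5] 84.2
[415. 284.] 337.5 0.065 [ 408.6 -392.1] [41.8 55. ] 84.2
[322. 282.] 338.5 0.02 [ 418.3 -158.7] [58.  43.8] 16.7
[322. 282.] 338.5 0.094 [ 411.2 -161.1] [54.2 41. ] 16.7
[322. 282.] 338.5 0.065 [ 414.  -160.1] [55.7 42.1] 16.7
[272. 252.] 368.0 0.02 [497.1 -27.6] [46.4 61.8] 70.2
[272. 252.] 368.0 0.094 [485.  -38.5] [43.4 57.7] 70.2
[272. 252.] 368.0 0.065 [489.7 -34.3] [44.5 59.3] 70.2
[ 0.58177679 -0.11315856  0.07356137] [ 0.55222968 -0.41064965  0.07180599] 0.298959960823275
[ 0.56700323 -0.2619041   0.07268368] yaw deg -5.672071355774284
rack origin [ 0.54909136 -0.26012508] mid same
[[ 0.58126736 -0.11343731  0.076     ]
 [ 0.55260792 -0.41090518  0.076     ]]
```

Request:
move_arm(
  motion=[
    [[0,0,0],[0,0,0.138],1],
    [[0,0,0],[0,0,0.138],1],
    [[0,0,0],[0,0,0.138],1],
    [[0.034,-0.05,-0.0104],[0,0,0],-1],
    [[0.034,-0.05,-0.0104],[0,0,0],-1],
    [[0.034,-0.05,-0.0104],[0,0,0],-1],
    [[0.034,-0.05,-0.0104],[0,0,0],-1],
    [[0.034,-0.05,-0.0104],[0,0,0],-1],
    [[0.034,-0.05,-0.0104],[0,0,0],-1],
    [[0.034,-0.05,-0.0104],[0,0,0],-1],
    [[0.034,-0.05,-0.0104],[0,0,0],-1],
    [[0.034,-0.05,-0.0104],[0,0,0],-1],
  ],
)

```text
clock: 1.5
position: [0.4026, -0.2945, 0.3021]
ee_rot: [0.999, -0.05, 0.0, 0.0]
ft_force: [0.2, -1.0, -0.7]
grip_width: -0.001
grasp_force: 0.0
```

```bash
cat >> h.py <<'E'
np.set_printoptions(precision=4,suppress=True)
rack=np.array([.549,-.260]);yaw=np.radians(-5.67)
def obs():
    o=manip.get_obs();R=Ro.from_quat(o["ee_rot"]).as_matrix()
    print("t%.1f"%o["clock"],"p",o["position"],"q",o["joint_pos"].round(2),"F",o["ft_force"].round(1),"grip %.3f %.1f"%(o["grip_width"],o["grasp_force"]));print("tool x",R[:,0],"z",R[:,2]);return o,R
def Rt(yawdeg,tilt=0): # tool x at yaw when down; tilt forward deg
    return Ro.from_euler("z",yawdeg,degrees=True)*Ro.from_euler("x",180,degrees=True)*Ro.from_euler("y",tilt,degrees=True)
def to(p,Rg,p0=None,R0=None):
    """turn first (rotvec in units), then shift in the turned tool's axes (units)"""
    if p0 is None:
        o=manip.get_obs();p0=o["position"];R0=Ro.from_quat(o["ee_rot"])
    w=(R0.inv()*Rg).as_rotvec()/(np.pi/4);d=Rg.inv().apply(np.array(p)-p0)/.75
    print("turn",w,"rows>=%.1f"%(np.linalg.norm(w)/.19),"| shift",d,"rows>=%.1f"%(np.linalg.norm(d)/.066));return w,d
def rk(x,y,z): # rack frame -> world
    c,s=np.cos(yaw),np.sin(yaw);return np.array([rack[0]+c*x-s*y,rack[1]+s*x+c*y,z])
E
python3 -c "
from h import *
obs()"
```

```text
t1.5 p [ 0.4026 -0.2945  0.3021] q [ 0.87  0.04 -0.34  1.66  0.01  1.45 -1.14] F [ 0.2 -1.  -0.7] grip -0.001 0.0
tool x [ 0.9951 -0.0993  0.0004] z [ 0.0003 -0.0006 -1.    ]
```

Request:
move_arm(
  motion=[
    [[0,0,0],[0,0.18,0],-1],
    [[0,0,0],[0,0.18,0],-1],
    [[0,0,0],[0,0.18,0],-1],
    [[0,0,0],[0,0.18,0],-1],
    [[0,0,0],[0,0.18,0],-1],
    [[0,0,0],[0,0.18,0],-1],
    [[0,0,0],[0,0.18,0],-1],
    [[0,0,0],[0,0.18,0],-1],
    [[0,0,0],[0,0.18,0],-1],
    [[0,0,0],[0,0.18,0],-1],
    [[0,0,0],[0,0.18,0],-1],
    [[0,0,0],[0,0,0],-1],
  ],
)

```text
clock: 2.7
position: [0.3967, -0.322, 0.3302]
ee_rot: [0.804, -0.025, 0.594, 0.021]
ft_force: [0.1, 0.2, -0.2]
grip_width: 0.002
grasp_force: 0.0
```

```bash
python3 -c "
from h import *
obs()"
```

```text
t2.7 p [ 0.3967 -0.322   0.3302] q [ 0.29 -0.48  0.78  2.41 -1.26  0.73  0.36] F [ 0.1  0.2 -0.2] grip 0.002 0.0
tool x [ 0.2939 -0.0149  0.9557] z [ 0.9536 -0.0642 -0.2942]
```

```bash
cat > fit.py <<'E'
from h import *
import itertools
o,_=obs()
D=[([1.32242077,.3328586,-.06467448,1.46096837,.02158464,1.34989311,-.0884733],[.13981189,-.60876602,.23051124],[.993633515,.112658446,-.00011094,-.00070773]),
([.87,.04,-.34,1.66,.01,1.45,-1.14],[.4026,-.2945,.3021],[.999,-.05,0,0]),
(o["joint_pos"],o["position"],o["ee_rot"])]
E=lambda a,t:Ro.from_euler(a,t)
def chain(q,s):
    Rs=[];R=Ro.identity()
    for i,(a,sg) in enumerate(zip("zyzyzyz",s)):
        R=R*E(a,sg*q[i]); Rs.append(R)
    return Rs
res=[]
for s in itertools.product((1,-1),repeat=7):
    Q=[Ro.from_quat(d[2]).inv()*chain(d[0],s)[-1] for d in D]
    e=max((Q[0].inv()*x).magnitude() for x in Q)
    res.append((e,s,Q[0].as_euler("zyx")))
res.sort(key=lambda r:r[0])
for e,s,q in res[:4]:
    A=[];b=[]
    for qq,p,_ in D:
        R=chain(qq,s)
        cols=[np.array([0,0,1]),R[2].apply([0,0,1]),R[2].apply([1,0,0]),R[4].apply([0,0,1]),R[4].apply([1,0,0]),R[6].apply([0,0,1])]
        A.append(np.array(cols).T);b.append(p)
    A=np.vstack(A);b=np.hstack(b);x,*_=np.linalg.lstsq(A,b,rcond=None)
    print(round(e,4),s,q,"len",x,"res",np.abs(A@x-b).max())
E
python3 fit.py
```

```text
t2.7 p [ 0.3967 -0.322   0.3302] q [ 0.29 -0.48  0.78  2.41 -1.26  0.73  0.36] F [ 0.1  0.2 -0.2] grip 0.002 0.0
tool x [ 0.2939 -0.0149  0.9557] z [ 0.9536 -0.0642 -0.2942]
0.0072 (-1, 1, -1, 1, -1, 1, -1) [-1.5708 -0.     -0.    ] len [ 0.2217  0.4716  0.0228  0.4498 -0.0606  0.3912] res 0.04437469033053548
0.6498 (1, 1, 1, 1, 1, 1, 1) [ 2.0224 -0.0006 -0.0027] len [ 1.8737 -2.2927  0.0929  0.3816  1.2738 -1.9513] res 0.3888838490725774
0.7095 (1, -1, 1, -1, -1, 1, -1) [ 1.1576 -0.1854 -2.7357] len [-2.2579  1.7283 -1.3704 -1.8995 -0.6093  1.4752] res 0.3390703637154977
0.957 (1, 1, -1, 1, 1, 1, -1) [ 2.0773 -0.0391  0.0142] len [ 2.0218 -1.049  -0.3222  0.2416  0.3616  0.4206] res 0.49301092247139217
```

```bash
cat >> h.py <<'E'
import json
def log():
    o,R=obs();open("log.txt","a").write(json.dumps([list(map(float,o[k])) for k in("joint_pos","position","ee_rot")])+"\n");return o,R
E
python3 -c "
from h import *
log()"
```

```text
t2.7 p [ 0.3967 -0.322   0.3302] q [ 0.29 -0.48  0.78  2.41 -1.26  0.73  0.36] F [ 0.1  0.2 -0.2] grip 0.002 0.0
tool x [ 0.2939 -0.0149  0.9557] z [ 0.9536 -0.0642 -0.2942]
```

Request:
move_arm(
  motion=[
    [[0,0,0],[0,-0.18,0],-1],
    [[0,0,0],[0,-0.18,0],-1],
    [[0,0,0],[0,-0.18,0],-1],
    [[0,0,0],[0,-0.18,0],-1],
    [[0,0,0],[0,-0.18,0],-1],
    [[0.06,0,0],[0,0,0],-1],
    [[0.06,0,0],[0,0,0],-1],
    [[0,0,0],[0,0,0],-1],
  ],
)

```text
clock: 3.5
position: [0.4775, -0.32, 0.3852]
ee_rot: [0.953, -0.023, 0.301, 0.013]
ft_force: [-0.3, 0.1, -0.8]
grip_width: -0.0
grasp_force: 0.0
```

```bash
python3 -c "
from h import *
log()"
```

```text
t3.5 p [ 0.4775 -0.32    0.3852] q [ 0.64 -0.17  0.07  1.81 -0.4   1.03 -0.78] F [-0.3  0.1 -0.8] grip -0.000 0.0
tool x [ 0.8172 -0.0356  0.5752] z [ 0.574  -0.0378 -0.818 ]
```

Request:
move_arm(
  motion=[
    [[0,0,0],[0,-0.18,0],-1],
    [[0,0,0],[0,-0.18,0],-1],
    [[0,0,0],[0,-0.18,0],-1],
    [[0,0,0],[0.18,0,0],-1],
    [[0,0,0],[0.18,0,0],-1],
    [[0,0,0],[0.18,0,0],-1],
    [[0,0,0],[0.18,0,0],-1],
    [[0,0,0],[0.18,0,0],-1],
    [[0,0,0],[0,0,0],-1],
  ],
)

```text
clock: 4.4
position: [0.471, -0.3245, 0.3771]
ee_rot: [0.935, 0.003, 0.094, -0.343]
ft_force: [-0.5, -0.4, -1.2]
grip_width: 0.001
grasp_force: 0.0
```

```bash
python3 -c "
from h import *
log()"
```

```text
t4.4 p [ 0.471  -0.3245  0.3771] q [ 0.82  0.44  0.05  1.19 -0.64  1.91 -0.78] F [-0.5 -0.4 -1.2] grip 0.001 0.0
tool x [ 0.9822 -0.0593  0.178 ] z [ 0.1741  0.6419 -0.7467]
```

Request:
move_arm(
  motion=[
    [[0,0,0],[-0.18,0,0],-1],
    [[0,0,0],[-0.18,0,0],-1],
    [[0,0,0],[-0.18,0,0],-1],
    [[0,0,0],[-0.18,0,0],-1],
    [[0,0,0],[-0.18,0,0],-1],
    [[0,0,0],[0,-0.18,0],-1],
    [[0,0,0],[0,-0.18,0],-1],
    [[0,0,0],[0,-0.18,0],-1],
    [[0,0,0],[0,0,0],-1],
  ],
)

```text
clock: 5.3
position: [0.4749, -0.3198, 0.3786]
ee_rot: [0.992, -0.025, -0.123, -0.0]
ft_force: [0.6, 0.6, -1.4]
grip_width: 0.001
grasp_force: 0.0
```

Run:
```python
from h import *
log()
def chain(q):
    Rs=[];R=Ro.identity()
    for i,(a,sg) in enumerate(zip("zyzyzyz",(-1,1)*4)):
        R=R*Ro.from_euler(a,sg*q[i]);Rs.append(R)
    return Rs
D=[json.loads(l) for l in open("log.txt")]
D.append([[1.32242077,.3328586,-.06467448,1.46096837,.02158464,1.34989311,-.0884733],[.13981189,-.60876602,.23051124],[.993633515,.112658446,-.00011094,-.00070773]])
I=np.eye(3);A=[];b=[]
names=[(-1,2)]+[(k,a) for k in range(7) for a in range(3)]
for q,p,_ in D:
    R=chain(q);A.append(np.array([I[a] if k<0 else R[k].apply(I[a]) for k,a in names]).T);b.append(p)
A=np.vstack(A);b=np.hstack(b)
def fit(sub):
    x,*_=np.linalg.lstsq(A[:,sub],b,rcond=None);return x,np.abs(A[:,sub]@x-b).max()
S=lambda *l:[names.index(i) for i in l]
for l in ([(-1,2),(2,2),(4,2),(6,2)],[(-1,2),(2,2),(4,2),(5,0),(6,2)],[(-1,2),(2,2),(2,0),(3,0),(4,2),(5,0),(6,2)],[(-1,2),(2,2),(2,0),(3,0),(4,2),(4,0),(5,0),(6,2)],[(-1,2),(2,2),(2,0),(3,0),(4,2),(2,1),(4,1),(6,2),(0,1)],[(-1,2),(2,2),(2,0),(3,0),(4,2),(4,1),(4,0),(5,0),(0,1),(6,2)]):
    print(l,*fit(S(*l)))
```

```text
t5.3 p [ 0.4749 -0.3198  0.3786] q [ 0.46  0.35 -0.01  1.16  0.11  1.86 -1.15] F [ 0.6  0.6 -1.4] grip 0.001 0.0
tool x [ 0.9686 -0.0501 -0.2435] z [-0.2435  0.0062 -0.9699]
[(-1, 2), (2, 2), (4, 2), (6, 2)] [0.2772 0.3822 0.5034 0.2868] 0.044936447402533664
[(-1, 2), (2, 2), (4, 2), (5, 0), (6, 2)] [ 0.2903  0.3694  0.4834 -0.0241  0.2892] 0.04469383258405524
[(-1, 2), (2, 2), (2, 0), (3, 0), (4, 2), (5, 0), (6, 2)] [ 0.2472  0.375   0.0344 -0.0295  0.4757  0.0068  0.2767] 0.04775137830035181
[(-1, 2), (2, 2), (2, 0), (3, 0), (4, 2), (4, 0), (5, 0), (6, 2)] [ 0.244   0.398   0.0404 -0.0114  0.4748 -0.0218  0.0161  0.2989] 0.04878264518303588
[(-1, 2), (2, 2), (2, 0), (3, 0), (4, 2), (2, 1), (4, 1), (6, 2), (0, 1)] [ 0.2582  0.4486  0.     -0.      0.49   -0.0235 -0.0004  0.3431 -0.0218] 3.2085014090021957e-09
[(-1, 2), (2, 2), (2, 0), (3, 0), (4, 2), (4, 1), (4, 0), (5, 0), (0, 1), (6, 2)] [ 0.2576  0.4797 -0.0062  0.0308  0.4899  0.0003 -0.0211 -0.     -0.0457
  0.365 ] 0.0008689592484207864
```

```bash
cat > kin.py <<'E'
from h import *
from scipy.optimize import least_squares
lo=np.array([-2.6,-.5,-1.47,.16,-1.27,.06,-2.6]);hi=np.array([2.6,2.12,1.34,2.42,4.41,2.06,2.6])
def fk(q):
    R=Ro.identity();p=np.array([0,0,.2582])
    for i,(a,sg) in enumerate(zip("zyzyzyz",(-1,1)*4)):
        R=R*Ro.from_euler(a,sg*q[i])
        v={0:[0,-.0218,0],2:[0,-.0235,.4486],4:[0,-.0004,.49],6:[0,0,.3431]}.get(i)
        if v: p=p+R.apply(v)
    return p,R*Ro.from_euler("z",90,degrees=True)
def ik(p,Rg,q0,reg=.003,m=.03):
    def f(q):
        a,R=fk(q);return np.r_[(a-p)*3,(Rg.inv()*R).as_rotvec(),reg*(q-q0)]
    r=least_squares(f,np.clip(q0,lo+m,hi-m),bounds=(lo+m-1e-6,hi-m+1e-6))
    a,R=fk(r.x);return r.x,max(np.linalg.norm(a-p)*1000,np.degrees((Rg.inv()*R).magnitude()))
def multi(p,Rg,n=25,seed=0):
    g=np.random.default_rng(seed);S=[]
    for _ in range(n):
        q,e=ik(p,Rg,g.uniform(lo,hi))
        if e<1.5: S.append(q)
    return S
def elbow(q):
    R=Ro.from_euler("z",-q[0])*Ro.from_euler("y",q[1])*Ro.from_euler("z",-q[2]);
    return (np.array([0,0,.2582])+Ro.from_euler("z",-q[0]).apply([0,-.0218,0])+R.apply([0,-.0235,.4486]))
E
python3 - <<'E'
from kin import *
yd=-5.67
for y in(-.08,0,.08):
  for yw in (-35,-20,-5.67):
    p=rk(.006,y,.059);S=multi(p,Rt(yw,90))
    print("rack",y,yw,len(S));[print("  ",q.round(2),elbow(q).round(2)) for q in S[:4]]
for p in([.42,-.26,.045],[.45,-.16,.045],[.40,-.2,.045],[.45,-.28,.045]):
  for yw in(-40,-5.67,20):
    S=multi(np.array(p),Rt(yw,85));print("bench",p,yw,len(S));[print("  ",q.round(2)) for q in S[:3]]
E
```

```text
rack -0.08 -35 14
   [-0.45  1.19  0.66  2.39  2.52  1.44  0.89] [0.39 0.14 0.44]
   [-0.46  1.2   0.66  2.39  2.51  1.44  0.89] [0.39 0.15 0.44]
   [-0.37  1.13  0.6   2.39  2.55  1.48  0.97] [0.39 0.11 0.46]
   [-0.45  1.19  0.66  2.39  2.52  1.44  0.89] [0.39 0.14 0.44]
rack -0.08 -20 13
   [-0.37  1.43  0.83  2.37  2.76  1.71  0.61] [0.42 0.13 0.34]
   [-0.45  1.53  0.87  2.37  2.68  1.68  0.5 ] [0.42 0.16 0.29]
   [-0.5   1.61  0.9   2.37  2.63  1.64  0.42] [0.41 0.18 0.26]
   [ 1.36  1.02 -0.63  2.3   3.71  1.33  2.05] [ 0.04 -0.39  0.48]
rack -0.08 -5.67 15
   [ 2.33  2.09 -1.3   2.18  2.1   0.09 -1.53] [-0.28 -0.26  0.02]
   [-0.26  1.66  0.99  2.26  2.85  1.98  0.41] [0.44 0.08 0.24]
   [ 2.33  2.09 -1.3   2.18  2.11  0.09 -1.53] [-0.28 -0.26  0.02]
   [-0.2   1.55  0.95  2.26  2.97  2.    0.53] [0.45 0.06 0.29]
rack 0 -35 13
   [ 0.34  0.89 -0.23  2.39  2.72  1.75  1.68] [ 0.32 -0.16  0.54]
   [ 0.34  0.89 -0.23  2.39  2.73  1.75  1.68] [ 0.32 -0.16  0.54]
   [ 0.35  0.89 -0.23  2.39  2.73  1.76  1.69] [ 0.31 -0.16  0.54]
   [ 0.34  0.89 -0.23  2.39  2.72  1.75  1.68] [ 0.3
[... 1421 characters left out ...]
 0.045] -40 0
bench [0.45, -0.16, 0.045] -5.67 0
bench [0.45, -0.16, 0.045] 20 17
   [ 2.57  1.99 -1.2   2.33  0.79  0.54 -0.23]
   [ 2.01  1.17 -0.87  2.33 -1.24  0.69  1.46]
   [ 2.52  1.91 -1.19  2.33  0.63  0.48 -0.1 ]
bench [0.4, -0.2, 0.045] -40 0
bench [0.4, -0.2, 0.045] -5.67 0
bench [0.4, -0.2, 0.045] 20 20
   [ 2.57  1.7  -1.17  2.28  0.2   0.58  0.26]
   [ 2.57  1.7  -1.17  2.28  0.2   0.57  0.26]
   [ 1.91  0.97 -0.65  2.3  -1.24  0.98  1.42]
bench [0.45, -0.28, 0.045] -40 0
bench [0.45, -0.28, 0.045] -5.67 0
bench [0.45, -0.28, 0.045] 20 19
   [ 2.5   2.09 -1.41  2.09  0.78  0.78 -0.27]
   [ 1.81  1.   -0.66  2.1  -1.24  0.99  1.27]
   [ 2.43  1.87 -1.32  2.09  0.45  0.65 -0.02]
```

```bash
cat >> kin.py <<'E'
def tiltpath(p,yw,q0,tmax=85,step=7.,axis="y",reg=.02):
    q=q0;best=0
    for t in np.arange(0,tmax+.1,step):
        Rg=Ro.from_euler("z",yw,degrees=True)*Ro.from_euler("x",180,degrees=True)*Ro.from_euler(axis,t,degrees=True)
        q2,e=ik(p,Rg,q,reg)
        if e>3 or np.abs(q2-q).max()>.6: break
        q=q2;best=t
    return best,q
E
timeout 500 python3 - <<'E'
from kin import *
o=manip.get_obs()
for p in([.40,-.26],[.45,-.26],[.40,-.15],[.42,-.34]):
    P=np.array([*p,.07]);r=[]
    for yw in range(-180,180,30):
        q,e=ik(P,Rt(yw),o["joint_pos"],.02)
        if e>2: r.append((yw,None));continue
        b,qe=tiltpath(P,yw,q,77);r.append((yw,int(b)))
    print(p,r)
E
```

```text
[0.4, -0.26] [(-180, None), (-150, None), (-120, None), (-90, 0), (-60, 21), (-30, 28), (0, 35), (30, 77), (60, 77), (90, 77), (120, 63), (150, 56)]
[0.45, -0.26] [(-180, None), (-150, None), (-120, None), (-90, 14), (-60, 21), (-30, 35), (0, 35), (30, 77), (60, 77), (90, 77), (120, 63), (150, 56)]
[0.4, -0.15] [(-180, None), (-150, None), (-120, None), (-90, None), (-60, 7), (-30, 21), (0, 21), (30, 77), (60, 77), (90, 77), (120, 77), (150, 63)]
[0.42, -0.34] [(-180, None), (-150, None), (-120, 7), (-90, 21), (-60, 21), (-30, 35), (0, 42), (30, 77), (60, 77), (90, 77), (120, 56), (150, 49)]
```

Run:
```python
from kin import *
R=Rt(-5.67);o=manip.get_obs()
p=[rk(.050,0,.12),rk(.050,0,.066)]
to(p[0],R);to(p[1],R,p[0],R)
for a in p: print(ik(a,R,o["joint_pos"],.02))
blocks(cam("top"))
```

```text
turn [0.0154 0.3129 0.0609] rows>=1.7 | shift [ 0.1571 -0.0892  0.3448] rows>=5.9
turn [0. 0. 0.] rows>=0.0 | shift [-0.    -0.     0.072] rows>=1.1
(array([ 0.3956,  0.4732, -0.0653,  1.5049,  0.0323,  1.165 , -1.3449]), np.float64(0.10132048465386989))
(array([ 0.3958,  0.5263, -0.0654,  1.5485,  0.0374,  1.0685, -1.3484]), np.float64(0.112385464582085))
[418. 286.] 196.0 0.02 [ 412.2 -405.2] [33.5 57.2] 84.2
[418. 286.] 196.0 0.094 [ 405.5 -391.5] [31.4 53.5] 84.2
[418. 286.] 196.0 0.065 [ 408.1 -396.9] [32.2 55. ] 84.2
[272. 252.] 368.0 0.02 [497.1 -27.6] [46.4 61.8] 70.2
[272. 252.] 368.0 0.094 [485.  -38.5] [43.4 57.7] 70.2
[272. 252.] 368.0 0.065 [489.7 -34.3] [44.5 59.3] 70.2
```

Request:
move_arm(
  motion=[
    [[0,0,0],[0.0077,0.156,0.03],-1],
    [[0,0,0],[0.0077,0.156,0.03],-1],
    [[0.0262,-0.0149,0.0575],[0,0,0],-1],
    [[0.0262,-0.0149,0.0575],[0,0,0],-1],
    [[0.0262,-0.0149,0.0575],[0,0,0],-1],
    [[0.0262,-0.0149,0.0575],[0,0,0],-1],
    [[0.0262,-0.0149,0.0575],[0,0,0],-1],
    [[0.0262,-0.0149,0.0575],[0,0,0],-1],
    [[0,0,0],[0,0,0],-1],
  ],
)

```text
clock: 6.25
position: [0.5978, -0.2647, 0.1196]
ee_rot: [0.999, -0.05, 0.002, -0.001]
ft_force: [-0.5, 1.4, -0.5]
grip_width: 0.002
grasp_force: 0.0
```

Run:
```python
from kin import *
obs();to(rk(.050,0,.066),Rt(-5.67))
c=cam("top");s=cam("side");save(s,"pics/s2.png",215,130,200,150,4)
```

```text
t6.2 p [ 0.5978 -0.2647  0.1196] q [ 0.4   0.47 -0.07  1.51  0.03  1.16 -1.34] F [-0.5  1.4 -0.5] grip 0.002 0.0
tool x [ 0.9949 -0.1005  0.0043] z [ 0.0044  0.0008 -1.    ]
turn [-0.0016 -0.0055 -0.0022] rows>=0.0 | shift [0.0013 0.0002 0.0715] rows>=1.1
```

View pics/s2.png

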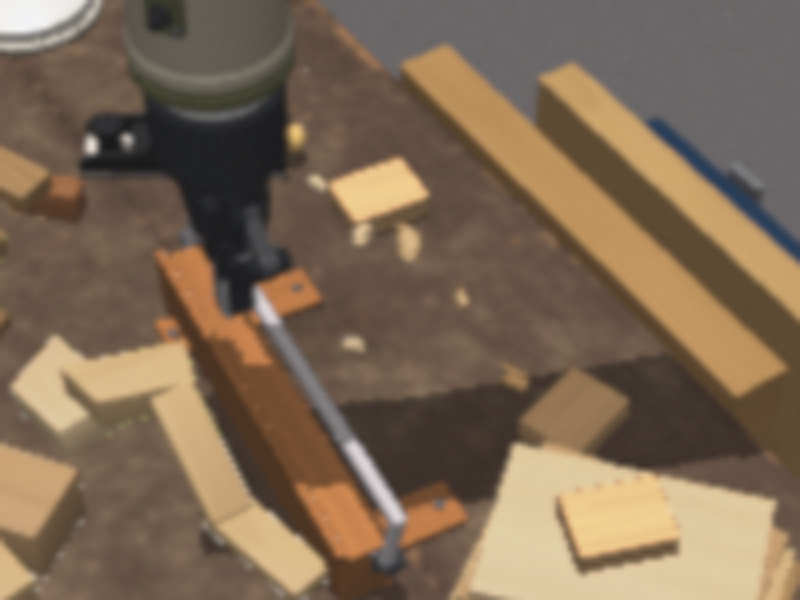

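The side view shows the shut fingers just behind the bar (tip at crop (235,300)), so I go down and pull the bail over.

Request:
move_arm(
  motion=[
    [[0,0,0.036],[0,0,0],-1],
    [[0,0,0.0355],[0,0,0],-1],
    [[-0.0187,0,0],[0,0,0],-1],
    [[-0.0187,0,0.0027],[0,0,0],-1],
    [[-0.016,0,0.008],[0,0,0],-1],
    [[-0.0093,0,0.008],[0,0,0],-1],
    [[0,0,-0.03],[0,0,0],-1],
    [[0,0,-0.03],[0,0,0],-1],
    [[-0.0267,0,0],[0,0,0],-1],
    [[0,0,0],[0,0,0],-1],
  ],
)

```text
clock: 7.35
position: [0.5308, -0.2633, 0.104]
ee_rot: [0.999, -0.053, 0.005, 0.002]
ft_force: [-0.1, -0.3, -0.2]
grip_width: -0.003
grasp_force: 0.0
```

Run:
```python
from kin import *
obs();to(rk(-.016,0,.040),Rt(-5.67))
```

```text
t7.3 p [ 0.5308 -0.2633  0.104 ] q [ 0.44  0.36 -0.06  1.71  0.03  1.07 -1.31] F [-0.1 -0.3 -0.2] grip -0.003 0.0
tool x [ 0.9943 -0.106   0.011 ] z [ 0.0105 -0.0052 -0.9999]
turn [ 0.0052 -0.014  -0.0093] rows>=0.1 | shift [ 0.0024 -0.0068  0.0853] rows>=1.3
```

Request:
move_arm(
  motion=[
    [[0,0,0.04],[0,0,0],-1],
    [[0,0,0.015],[0,0,0],-1],
    [[0,0,0.015],[0,0,0],-1],
    [[0,0,0.01],[0,0,0],-1],
    [[0,0,0.006],[0,0,0],-1],
    [[0,0,0],[0,0,0],-1],
  ],
)

```text
clock: 7.95
position: [0.5276, -0.2619, 0.041]
ee_rot: [0.999, -0.053, -0.001, 0.0]
ft_force: [-43.4, 15.3, 64.8]
grip_width: -0.002
grasp_force: 39.3
```

Run:
```python
from kin import *
obs()
```

```text
t8.0 p [ 0.5276 -0.2619  0.041 ] q [ 0.43  0.43 -0.06  1.75  0.03  0.96 -1.32] F [-43.4  15.3  64.8] grip -0.002 39.3
tool x [ 0.9944 -0.1057 -0.0022] z [-0.0023 -0.0008 -1.    ]
```

Request:
move_arm(
  motion=[
    [[0,0,-0.03],[0,0,0],-1],
    [[0,0,-0.066],[0,0,0],-1],
    [[0,0,-0.066],[0,0,0],-1],
    [[0,0,-0.066],[0,0,0],1],
    [[-0.06,0,-0.03],[0,0,0],1],
    [[-0.06,0,-0.03],[0,0,0],1],
    [[-0.06,0,0],[0,0,0],1],
    [[0,0,0],[0,0,0],1],
  ],
)

```text
clock: 8.75
position: [0.3928, -0.248, 0.2528]
ee_rot: [0.999, -0.054, 0.004, 0.002]
ft_force: [1.4, -0.2, 0.7]
grip_width: 0.844
grasp_force: 0.0
```

Run:
```python
from kin import *
obs()
c=cam("top");s=cam("side");save(s,"pics/s3.png",215,130,200,150,4)
hs=cv2.cvtColor(c["pixels"],cv2.COLOR_RGB2HSV);print([(y,hs[y,x,1],hs[y,x,2]) for x in(330,) for y in range(205,235)])
```

```text
t8.8 p [ 0.3928 -0.248   0.2528] q [ 0.5  -0.04 -0.04  1.84 -0.    1.33 -1.21] F [ 1.4 -0.2  0.7] grip 0.844 0.0
tool x [ 0.9942 -0.1076  0.0086] z [ 0.0082 -0.004  -1.    ]
[(205, np.uint8(57), np.uint8(192)), (206, np.uint8(96), np.uint8(170)), (207, np.uint8(125), np.uint8(176)), (208, np.uint8(120), np.uint8(185)), (209, np.uint8(119), np.uint8(137)), (210, np.uint8(120), np.uint8(182)), (211, np.uint8(115), np.uint8(193)), (212, np.uint8(115), np.uint8(190)), (213, np.uint8(117), np.uint8(185)), (214, np.uint8(118), np.uint8(184)), (215, np.uint8(119), np.uint8(184)), (216, np.uint8(117), np.uint8(187)), (217, np.uint8(116), np.uint8(193)), (218, np.uint8(114), np.uint8(195)), (219, np.uint8(115), np.uint8(204)), (220, np.uint8(120), np.uint8(132)), (221, np.uint8(94), np.uint8(79)), (222, np.uint8(92), np.uint8(83)), (223, np.uint8(100), np.uint8(79)), (224, np.uint8(73), np.uint8(108)), (225, np.uint8(68), np.uint8(109)), (226, np.uint8(66), np.uint8(109)), (227, np.uint8(71), np.uint8(108)), (228, np.uint8(72), np.uint8(106)), (229, np.uint8(76), np.uint8(97)), (230, np.uint8(3), np.uint8(188)), (231, np.uint8(0), np.uint8(230)), (232, np.uint8(3), np.uint8(204)), (233, np.uint8(10), np.uint8(127)), (234, np.uint8(61), np.uint8(75))]
```

View pics/s3.png

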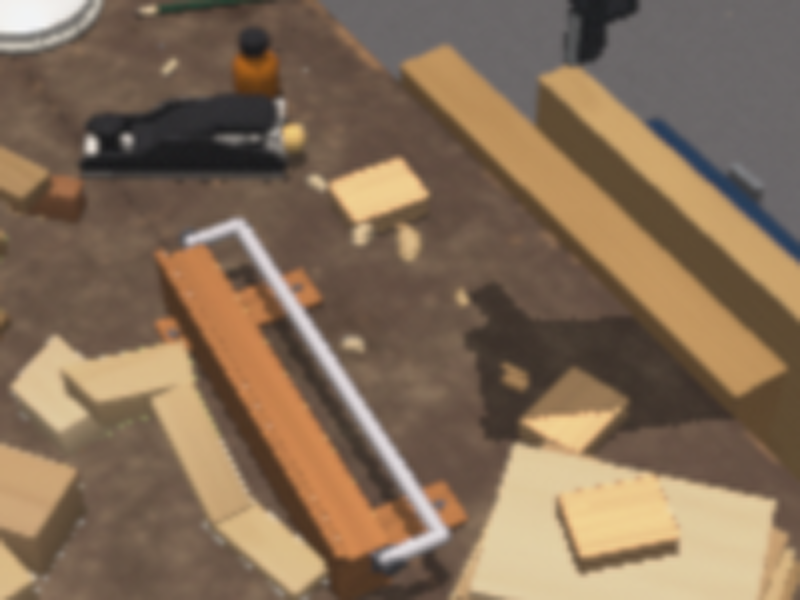

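The bail lies level on the robot's side of the rail (bar crop (240,225) to (440,530)). Next: check the angle and plan block A.

Run:
```python
from kin import *
c=cam("top")
def inr(P):
    d=P[:,:2]-rack;cc,s=np.cos(yaw),np.sin(yaw);return np.c_[d[:,0]*cc+d[:,1]*s,-d[:,0]*s+d[:,1]*cc]*1000
print("rail front",inr(ray(c,[[330,219.7]],.045)),"bar",inr(ray(c,[[330,231.2]],.043)),"lip",inr(ray(c,[[330,209]],.050)))
# bar fit along columns
B=[]
for x in range(320,400,10):
    col=c["pixels"][222:245,x].astype(int);w=np.clip(col.min(1)-150,0,None)
    if w.sum(): B.append(inr(ray(c,[[x,222+(w*np.arange(23)).sum()/w.sum()]],.043))[0])
print(np.array(B))
blocks(c)
R=Rt(-5.8);pg=np.array([.4127+.010*np.cos(np.radians(5.8)),-.4003-.010*np.sin(np.radians(5.8)),.06])
to(pg,R);print(pg)
```

```text
rail front [[20.797  83.1539]] bar [[-9.3392 80.0088]] lip [[48.194  85.9714]]
[[ -9.0639 106.2535]
 [ -9.0775  80.0364]
 [-13.6874  53.4025]
 [-10.2152  27.6344]
 [ -6.4259   1.9107]
 [-11.0961 -24.5407]
 [-12.4916 -50.6329]
 [-14.9893 -76.7538]]
[418. 286.] 233.0 0.02 [ 412.4 -402.7] [38.7 57.2] 84.2
[418. 286.] 233.0 0.094 [ 405.8 -389.1] [36.1 53.5] 84.2
[418. 286.] 233.0 0.065 [ 408.4 -394.5] [37.1 55. ] 84.2
[272. 252.] 368.0 0.02 [497.1 -27.6] [46.4 61.8] 70.2
[272. 252.] 368.0 0.094 [485.  -38.5] [43.4 57.7] 70.2
[272. 252.] 368.0 0.065 [489.7 -34.3] [44.5 59.3] 70.2
turn [ 0.0031 -0.0119 -0.0034] rows>=0.1 | shift [0.054  0.2009 0.2562] rows>=5.0
[ 0.4226 -0.4013  0.06  ]
```

Run:
```python
from kin import *
c=cam("top");hs=cv2.cvtColor(c["pixels"],cv2.COLOR_RGB2HSV).astype(int)
B=[];F=[]
for x in range(312,418,3):
    seg=np.arange(215,250);s=hs[seg,x,1];v=hs[seg,x,2]
    m=(s<25)&(v>150)
    if m.sum() in(2,3,4): B.append(ray(c,[[x,seg[m].mean()]],.044)[0,:2])
    seg=np.arange(205,235);w=(hs[seg,x,1]>90)&(hs[seg,x,2]>160)&(hs[seg,x,0]<18)
    if w.any(): F.append(ray(c,[[x,seg[w].max()+.5]],.045)[0,:2])
for n,L,off in(("bar",B,-.018),("front",F,.011)):
    L=np.array(L)
    for _ in range(4):
        k=np.polyfit(L[:,1],L[:,0],1);r=L[:,0]-np.polyval(k,L[:,1]);L=L[np.abs(r)<max(2*np.median(np.abs(r)),.001)]
    print(n,len(L),"yaw",-np.degrees(np.arctan(k[0])),"origin x at y=-.26",np.polyval(k,-.26)-off/np.cos(np.arctan(k[0])))
```

```text
bar 14 yaw -19.504241392659836 origin x at y=-.26 0.5329496106838743
front 15 yaw -6.052991146906326 origin x at y=-.26 0.5595052170757046
```

```bash
sed -i 's/^rack=.*/rack=np.array([.558,-.260]);yaw=np.radians(-6.0)/' h.py
```

Request:
move_arm(
  motion=[
    [[0,0,0],[0.003,-0.012,-0.003],1],
    [[0.009,0.0335,0.0427],[0,0,0],1],
    [[0.009,0.0335,0.0427],[0,0,0],1],
    [[0.009,0.0335,0.0427],[0,0,0],1],
    [[0.009,0.0335,0.0427],[0,0,0],1],
    [[0.009,0.0335,0.0427],[0,0,0],1],
    [[0.009,0.0335,0.0427],[0,0,0],1],
    [[0,0,0.038],[0,0,0],1],
    [[0,0,0.037],[0,0,0],1],
    [[0,0,0],[0,0,0],1],
  ],
)

```text
clock: 9.95
position: [0.4201, -0.3991, -0.0016]
ee_rot: [0.999, -0.05, -0.004, -0.003]
ft_force: [-0.6, 0.6, -0.5]
grip_width: 1.002
grasp_force: 0.0
```

Run:
```python
from kin import *
obs();to([.4226,-.4013,.004],Rt(-5.8))
s=cam("side");save(s,"pics/s4.png",250,110,160,120,5)
```

```text
t9.9 p [ 0.4201 -0.3991 -0.0016] q [ 0.64  0.48  0.05  1.8  -0.03  0.88 -0.97] F [-0.6  0.6 -0.5] grip 1.002 0.0
tool x [ 0.9949 -0.1003 -0.0082] z [-0.0077  0.0056 -1.    ]
turn [-0.0061  0.0105  0.0009] rows>=0.1 | shift [ 0.0036  0.0026 -0.0075] rows>=0.1
```

View pics/s4.png

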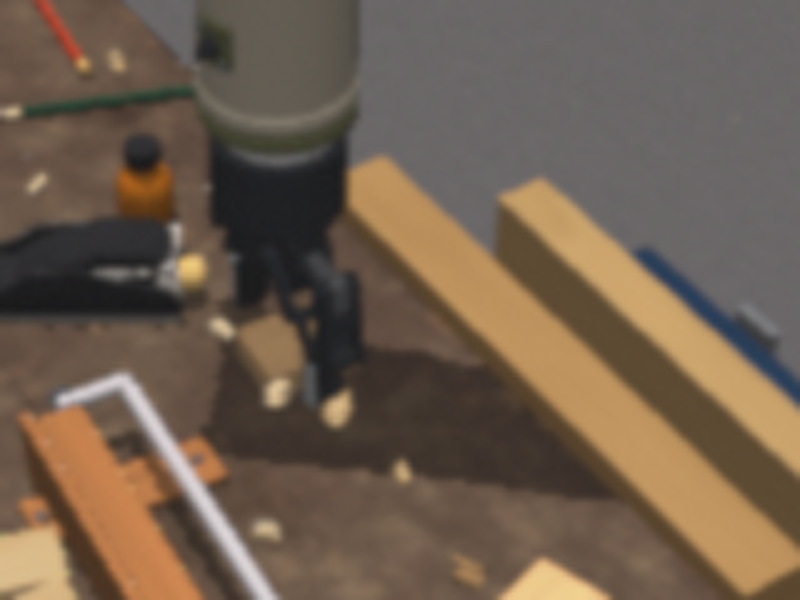

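The open fingers straddle block A (crop (270,345)), so I close and lift.

Request:
move_arm(
  motion=[
    [[0,0,0],[0,0,0],-1],
    [[0,0,0],[0,0,0],-1],
    [[0,0,0],[0,0,0],-1],
    [[0,0,0],[0,0,0],-1],
    [[0,0,0],[0,0,0],-1],
    [[0,0,-0.06],[0,0,0],-1],
    [[0,0,-0.06],[0,0,0],-1],
    [[0,0,-0.06],[0,0,0],-1],
    [[0,0,-0.02],[0,0,0],-1],
  ],
  newtons=50,
)

```text
clock: 10.9
position: [0.4238, -0.4028, 0.159]
ee_rot: [0.999, -0.051, 0.003, 0.002]
ft_force: [1.0, 0.1, -0.4]
grip_width: 0.522
grasp_force: 51.8
```

Run:
```python
from kin import *
o,R=obs();q0=o["joint_pos"]
for p in([.42,-.26],[.44,-.30]):
  for yw in(45,60,75,90):
    P=np.array([*p,.16]);q,e=ik(P,Rt(yw),q0,.02)
    b,qt=tiltpath(P,yw,q,85,5)
    ql,el=ik(np.array([*p,.05]),Rt(yw,80),qt,.02)
    print(p,yw,q.round(2),e.round(2),"tilt",b,qt.round(2),"low",ql.round(2),el.round(2))
to([.42,-.26,.16],Rt(60))
```

```text
t10.9 p [ 0.4238 -0.4028  0.159 ] q [ 0.63  0.29  0.07  1.68 -0.02  1.17 -0.98] F [ 1.   0.1 -0.4] grip 0.522 51.8
tool x [ 0.9948 -0.1014  0.0054] z [ 0.0049 -0.0046 -1.    ]
[0.42, -0.26] 45 [ 0.55  0.1  -0.09  1.89  0.01  1.15 -0.33] 0.06 tilt 85.0 [ 1.18  0.67 -0.04  1.93 -1.2   1.66  1.06] low [ 1.15  0.84 -0.02  1.89 -1.17  1.54  1.18] 0.03
[0.42, -0.26] 60 [ 0.56  0.11 -0.1   1.89  0.01  1.15 -0.07] 0.09 tilt 85.0 [ 1.16  0.77 -0.11  1.72 -1.02  1.77  0.98] low [ 1.13  0.92 -0.08  1.69 -0.97  1.65  1.09] 0.02
[0.42, -0.26] 75 [ 0.57  0.11 -0.12  1.89  0.01  1.15  0.19] 0.11 tilt 85.0 [ 1.1   0.87 -0.15  1.52 -0.87  1.91  0.93] low [ 1.08  1.   -0.12  1.49 -0.8   1.78  1.03] 0.02
[0.42, -0.26] 90 [ 0.59  0.11 -0.13  1.89  0.02  1.15  0.45] 0.13 tilt 85.0 [ 1.1   0.98 -0.31  1.33 -0.67  2.03  0.85] low [ 1.07  1.1  -0.28  1.3  -0.58  1.9   0.96] 0.02
[0.44, -0.3] 45 [ 0.59  0.19 -0.08  1.8   0.02  1.16 -0.29] 0.06 tilt 85.0 [ 1.26  0.73 -0.15  1.81 -1.16  1.63  0.97] low [ 1.23  0.88 -0.12  1.77 -1.12  1.51  1.08] 0.02
[0.44, -0.3] 60 [ 0.61  0.19 -0.11  1.79  0.02  1.16 -0.03] 0.08 tilt 85.0 [ 1.23  0.84 -0.2   1.59 -0.98  1.77  0.89] low [ 1.2   0.98 -0.17  1.55 -0.92  1.65  0.99] 0.02
[0.44, -0.3] 75 [ 0.63  0.19 -0.13  1.79  0.03  1.16  0.23] 0.1 tilt 85.0 [ 1.15  0.95 -0.23  1.37 -0.84  1.93  0.84] low [ 1.13  1.07 -0.2   1.34 -0.76  1.81  0.94] 0.02
[0.44, -0.3] 90 [ 0.65  0.19 -0.16  1.79  0.03  1.16  0.49] 0.13 tilt 85.0 [ 1.24  1.12 -0.59  1.16 -0.53  2.03  0.66] low [ 1.21  1.23 -0.54  1.13 -0.41  1.93  0.78] 0.02
turn [ 0.0085 -0.0031 -1.4626] rows>=7.7 | shift [ 0.1624 -0.0995 -0.0014] rows>=2.9
```

Request:
move_arm(
  motion=[
    [[0,0,0],[0,0,-0.183],-1],
    [[0,0,0],[0,0,-0.183],-1],
    [[0,0,0],[0,0,-0.183],-1],
    [[0,0,0],[0,0,-0.183],-1],
    [[0,0,0],[0,0,-0.183],-1],
    [[0,0,0],[0,0,-0.183],-1],
    [[0,0,0],[0,0,-0.183],-1],
    [[0,0,0],[0,0,-0.183],-1],
    [[0.054,-0.033,0],[0,0,0],-1],
    [[0.054,-0.033,0],[0,0,0],-1],
    [[0.054,-0.033,0],[0,0,0],-1],
  ],
)

```text
clock: 12.0
position: [0.4178, -0.2573, 0.153]
ee_rot: [0.866, 0.5, -0.0, -0.0]
ft_force: [0.5, 0.9, -1.2]
grip_width: 0.52
grasp_force: 57.5
```

Request:
move_arm(
  motion=[
    [[0,0,0],[0,0.178,0],-1],
    [[0,0,0],[0,0.178,0],-1],
    [[0,0,0],[0,0.178,0],-1],
    [[0,0,0],[0,0.178,0],-1],
    [[0,0,0],[0,0.178,0],-1],
    [[0,0,0],[0,0.178,0],-1],
    [[0,0,0],[0,0.178,0],-1],
    [[0,0,0],[0,0.178,0],-1],
    [[0,0,0],[0,0.178,0],-1],
    [[0,0,0],[0,0.178,0],-1],
    [[0,0,0],[0,0,0],-1],
  ],
)

```text
clock: 13.1
position: [0.4166, -0.2586, 0.149]
ee_rot: [0.663, 0.379, 0.557, -0.326]
ft_force: [-0.8, 0.8, -1.1]
grip_width: 0.524
grasp_force: 57.6
```

Run:
```python
from kin import *
o,R=obs();p=o["position"];to([p[0],p[1],.045],Rt(60,80))
s=cam("side");save(s,"pics/s5.png",215,110,200,150,4)
```

```text
t13.1 p [ 0.4166 -0.2586  0.149 ] q [ 1.18  0.74 -0.13  1.74 -0.97  1.71  0.95] F [-0.8  0.8 -1.1] grip 0.524 57.6
tool x [0.0917 0.139  0.986 ] z [ 0.4927  0.8542 -0.1663]
turn [-0.0006 -0.0096 -0.0126] rows>=0.1 | shift [-0.1366 -0.      0.0241] rows>=2.1
```

View pics/s5.png

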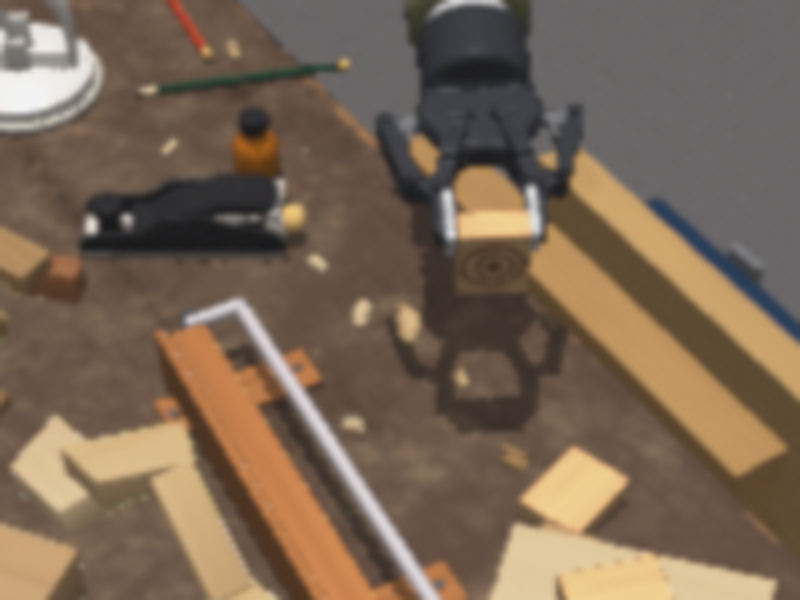

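The block hangs upright with rings facing away from the hand (crop (492,265)). I lower it to stand on its end.

Request:
move_arm(
  motion=[
    [[-0.045,0,0.008],[0,-0.0096,-0.0126],-1],
    [[-0.045,0,0.008],[0,0,0],-1],
    [[-0.0466,0,0.008],[0,0,0],-1],
    [[-0.005,0,0.001],[0,0,0],-1],
    [[-0.003,0,0.0005],[0,0,0],-1],
    [[-0.002,0,0],[0,0,0],-1],
    [[0,0,0],[0,0,0],-1],
  ],
)

```text
clock: 13.85
position: [0.4189, -0.2605, 0.0431]
ee_rot: [0.663, 0.388, 0.556, -0.317]
ft_force: [0.3, 0.4, -0.5]
grip_width: 0.518
grasp_force: 57.6
```

Run:
```python
from kin import *
o,R=obs()
s=cam("side");save(s,"pics/s6.png",280,120,120,90,5)
```

```text
t13.8 p [ 0.4189 -0.2605  0.0431] q [ 1.17  0.93 -0.12  1.68 -0.94  1.62  1.09] F [ 0.3  0.4 -0.5] grip 0.518 57.6
tool x [0.0811 0.163  0.9833] z [ 0.4907  0.8522 -0.1817]
```

Request:
move_arm(
  motion=[
    [[-0.004,0,0],[0,0,0],-1],
    [[-0.003,0,0],[0,0,0],-1],
    [[0,0,0],[0,0,0],-1],
  ],
)

```text
clock: 14.2
position: [0.4186, -0.2608, 0.0403]
ee_rot: [0.661, 0.387, 0.558, -0.319]
ft_force: [-5.6, -2.4, 22.3]
grip_width: 0.526
grasp_force: 58.7
```

Run:
```python
from kin import *
o,R=obs()
```

```text
t14.2 p [ 0.4186 -0.2608  0.0403] q [ 1.17  0.94 -0.12  1.68 -0.94  1.62  1.09] F [-5.6 -2.4 22.3] grip 0.526 58.7
tool x [0.0763 0.1561 0.9848] z [ 0.4907  0.8539 -0.1734]
```

Request:
move_arm(
  motion=[
    [[0,0,0],[0,0,0],0.6],
    [[0,0,0],[0,0,0],0.6],
    [[0,0,0],[0,0,0],0.6],
    [[0,0,-0.03],[0,0,0],0.6],
    [[0,0,-0.05],[0,0,0],0.6],
    [[0,0,-0.05],[0,0,0],0.6],
    [[0.05,0,0],[0,0,0],0.6],
    [[0.06,0,0],[0,0,0],0.6],
    [[0.06,0,0],[0,0,0],0.6],
    [[0,0,0],[0,0,0],-1],
  ],
)

```text
clock: 15.2
position: [0.3819, -0.3239, 0.1843]
ee_rot: [0.663, 0.39, 0.556, -0.316]
ft_force: [0.1, -1.1, -0.7]
grip_width: 0.65
grasp_force: 0.0
```

Run:
```python
from kin import *
o,R=obs()
s=cam("side");t=cam("top")
a=cv2.resize(s["pixels"][150:270,260:420],(640,480),interpolation=3);b=cv2.resize(t["pixels"][195:315,280:440],(640,480),interpolation=3)
cv2.imwrite("pics/s7.png",cv2.resize(np.hstack([a,b])[:,:,::-1],(800,300)))
```

```text
t15.2 p [ 0.3819 -0.3239  0.1843] q [ 1.23  0.74 -0.09  1.61 -0.93  1.84  0.92] F [ 0.1 -1.1 -0.7] grip 0.650 0.0
tool x [0.0775 0.166  0.9831] z [ 0.4905  0.8521 -0.1826]
```

View pics/s7.png

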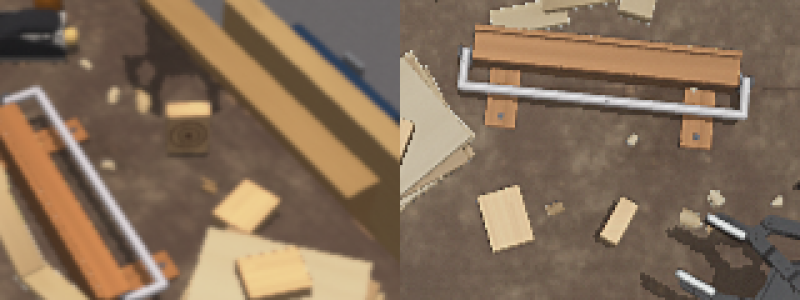

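Block A stands on its end, rings toward the stack side (left crop (187,135)). Next: come from behind and tip it back.

Run:
```python
from kin import *
c=cam("top")
hs=cv2.cvtColor(c["pixels"],cv2.COLOR_RGB2HSV);m=cv2.inRange(hs,(12,50,190),(26,130,255))[265:300,345:385]
k=max(cv2.findContours(m,0,1)[0],key=cv2.contourArea)[:,0]+[345,265]
r=cv2.minAreaRect((ray(c,k,.06)[:,:2]*1000).astype(np.float32));print(r)
blocks(c)
R=Rt(60);P=[.4315,-.2395]
to([*P,.15],R);to([*P,.046],R,[*P,.15],R)
```

```text
((411.89337158203125, -274.5276184082031), (18.329761505126953, 43.41178512573242), 60.494293212890625)
[322. 282.] 338.5 0.02 [ 418.3 -158.7] [58.  43.8] 16.7
[322. 282.] 338.5 0.094 [ 411.2 -161.1] [54.2 41. ] 16.7
[322. 282.] 338.5 0.065 [ 414.  -160.1] [55.7 42.1] 16.7
[272. 252.] 368.0 0.02 [497.1 -27.6] [46.4 61.8] 70.2
[272. 252.] 368.0 0.094 [485.  -38.5] [43.4 57.7] 70.2
[272. 252.] 368.0 0.065 [489.7 -34.3] [44.5 59.3] 70.2
turn [ 0.0058 -1.7694  0.0101] rows>=9.3 | shift [0.1307 0.003  0.0385] rows>=2.1
turn [0. 0. 0.] rows>=0.0 | shift [ 0.     -0.      0.1387] rows>=2.1
```

Request:
move_arm(
  motion=[
    [[0,0,0],[0,-0.177,0],-1],
    [[0,0,0],[0,-0.177,0],-1],
    [[0,0,0],[0,-0.177,0],-1],
    [[0,0,0],[0,-0.177,0],-1],
    [[0,0,0],[0,-0.177,0],-1],
    [[0,0,0],[0,-0.177,0],-1],
    [[0,0,0],[0,-0.177,0],-1],
    [[0,0,0],[0,-0.177,0],-1],
    [[0,0,0],[0,-0.177,0],-1],
    [[0,0,0],[0,-0.177,0],-1],
  ],
)

```text
clock: 16.35
position: [0.3806, -0.3239, 0.179]
ee_rot: [0.865, 0.501, -0.0, 0.005]
ft_force: [-0.8, -0.3, -0.4]
grip_width: 0.002
grasp_force: 0.0
```

Request:
move_arm(
  motion=[
    [[0.0436,0.001,0.013],[0,0,0],-1],
    [[0.0436,0.001,0.013],[0,0,0],-1],
    [[0.0436,0.001,0.013],[0,0,0],-1],
    [[0,0,0],[0,0,0],-1],
    [[0,0,0.0462],[0,0,0],-1],
    [[0,0,0.0462],[0,0,0],-1],
    [[0,0,0.0462],[0,0,0],-1],
    [[0,0,0],[0,0,0],-1],
  ],
)

```text
clock: 17.15
position: [0.4286, -0.2389, 0.0412]
ee_rot: [0.865, 0.501, -0.001, -0.0]
ft_force: [-0.4, 0.9, -0.1]
grip_width: 0.004
grasp_force: 0.0
```

Run:
```python
from kin import *
o,R=obs()
```

```text
t17.1 p [ 0.4286 -0.2389  0.0412] q [ 0.56  0.25 -0.16  2.    0.05  0.89 -0.15] F [-0.4  0.9 -0.1] grip 0.004 0.0
tool x [ 0.4978  0.8673 -0.0006] z [-0.0015  0.0001 -1.    ]
```

Request:
move_arm(
  motion=[
    [[-0.012,0,0],[0,0,0],-1],
    [[-0.012,0,0],[0,0,0],-1],
    [[-0.012,0,0],[0,0,0],-1],
    [[-0.012,0,0],[0,0,0],-1],
    [[-0.012,0,0],[0,0,0],-1],
    [[0,0,0],[0,0,0],-1],
    [[0,0,-0.06],[0,0,0],-1],
    [[0,0,-0.06],[0,0,0],1],
    [[0.06,0,-0.04],[0,0,0],1],
    [[0.06,0,0],[0,0,0],1],
  ],
)

```text
clock: 18.15
position: [0.4545, -0.2043, 0.1685]
ee_rot: [0.866, 0.5, 0.004, 0.007]
ft_force: [0.8, -0.4, -0.4]
grip_width: 0.509
grasp_force: 0.0
```

Run:
```python
from kin import *
o,R=obs()
s=cam("side");t=cam("top");blocks(t)
a=cv2.resize(s["pixels"][150:270,260:420],(640,480),interpolation=3);b=cv2.resize(t["pixels"][195:315,280:440],(640,480),interpolation=3)
cv2.imwrite("pics/s8.png",cv2.resize(np.hstack([a,b])[:,:,::-1],(800,300)))
```

```text
t18.1 p [ 0.4545 -0.2043  0.1685] q [ 0.53  0.1  -0.21  1.88  0.03  1.15 -0.22] F [ 0.8 -0.4 -0.4] grip 0.509 0.0
tool x [0.5005 0.8657 0.0006] z [ 0.0141 -0.0074 -0.9999]
[272. 252.] 368.0 0.02 [497.1 -27.6] [46.4 61.8] 70.2
[272. 252.] 368.0 0.094 [485.  -38.5] [43.4 57.7] 70.2
[272. 252.] 368.0 0.065 [489.7 -34.3] [44.5 59.3] 70.2
```

View pics/s8.png

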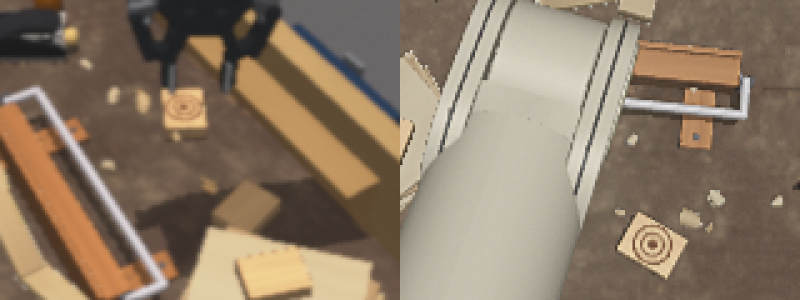

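Block A now lies rings up (left crop (184,105), right crop (651,245)).

```bash
cat >> h.py <<'E'
def find(c,u,v,z,r=22):
    x0,y0=int(u-r),int(v-r);hs=cv2.cvtColor(c["pixels"],cv2.COLOR_RGB2HSV)[y0:y0+2*r,x0:x0+2*r]
    m=cv2.inRange(hs,(12,45,190),(26,130,255));m=cv2.morphologyEx(m,cv2.MORPH_OPEN,np.ones((2,2),np.uint8));m=cv2.morphologyEx(m,cv2.MORPH_CLOSE,np.ones((5,5),np.uint8))
    k=max(cv2.findContours(m,0,1)[0],key=cv2.contourArea)
    a=cv2.minAreaRect((ray(c,k[:,0]+[x0,y0],z)[:,:2]*1000).astype(np.float32));(w,h)=a[1]
    long=a[2] if w>h else a[2]-90
    print("block",np.round(a[0],1),np.round(a[1],1),"long yaw %.1f"%long);return np.array(a[0])/1000,long
E
python3 - <<'E'
from kin import *
c=cam("top");p,l=find(c,380,293,.02)
l2=l if abs(l-60)<60 else l+180
print(l2);to([*p,.07],Rt(l2))
E
```

```text
block [ 389.6 -311.8] [60.9 43.8] long yaw 60.5
60.47108840942383
turn [ 0.0116 -0.0011  0.0006] rows>=0.1 | shift [-0.1714 -0.0013  0.1257] rows>=3.2
```

Request:
move_arm(
  motion=[
    [[-0.0428,0,0.0314],[0.0116,0,0],1],
    [[-0.0428,0,0.0314],[0,0,0],1],
    [[-0.0428,0,0.0314],[0,0,0],1],
    [[-0.0428,0,0.0314],[0,0,0],1],
    [[0,0,0],[0,0,0],1],
  ],
)

```text
clock: 18.8
position: [0.383, -0.318, 0.0662]
ee_rot: [0.867, 0.498, -0.002, -0.003]
ft_force: [-0.7, 0.9, 0.4]
grip_width: 1.001
grasp_force: 0.0
```

Run:
```python
from kin import *
o,R=obs();to([.3896,-.3118,.001],Rt(60.5))
```

```text
t18.8 p [ 0.383  -0.318   0.0662] q [ 0.69  0.23 -0.1   1.96  0.03  0.96  0.05] F [-0.7  0.9  0.4] grip 1.001 0.0
tool x [ 0.5036  0.864  -0.0014] z [-0.0068  0.0023 -1.    ]
turn [-0.0089  0.0017 -0.0164] rows>=0.1 | shift [0.0116 0.0036 0.0869] rows>=1.3
```

Request:
move_arm(
  motion=[
    [[0.0116,0.0036,0.0435],[0,0,-0.016],1],
    [[0,0,0.0435],[0,0,0],1],
    [[0,0,0],[0,0,0],1],
    [[0,0,0],[0,0,0],-1],
    [[0,0,0],[0,0,0],-1],
    [[0,0,0],[0,0,0],-1],
    [[0,0,0],[0,0,0],-1],
    [[0,0,-0.06],[0,0,0],-1],
    [[0,0,-0.06],[0,0,0],-1],
    [[0,0,-0.05],[0,0,0],-1],
    [[0,0,0],[0,0,0],-1],
  ],
)

```text
clock: 19.9
position: [0.398, -0.3106, 0.1384]
ee_rot: [0.862, 0.507, 0.002, 0.004]
ft_force: [-0.2, 0.2, -0.9]
grip_width: 0.521
grasp_force: 52.1
```

Run:
```python
from kin import *
o,R=obs();to(rk(.001,-.09,.08),Rt(-6))
```

```text
t19.9 p [ 0.398  -0.3106  0.1384] q [ 0.68  0.14 -0.11  1.89  0.02  1.09  0.05] F [-0.2  0.2 -0.9] grip 0.521 52.1
tool x [ 0.4867  0.8736 -0.0011] z [ 0.0079 -0.0057 -1.    ]
turn [ 0.0117 -0.0059  1.4861] rows>=7.8 | shift [0.2064 0.0306 0.0778] rows>=3.4
```

Request:
move_arm(
  motion=[
    [[0,0,0],[0,0,0.186],-1],
    [[0,0,0],[0,0,0.186],-1],
    [[0,0,0],[0,0,0.186],-1],
    [[0,0,0],[0,0,0.186],-1],
    [[0,0,0],[0,0,0.186],-1],
    [[0,0,0],[0,0,0.186],-1],
    [[0,0,0],[0,0,0.186],-1],
    [[0,0,0],[0,0,0.186],-1],
    [[0.053,0.0076,0.01],[0,0,0],-1],
    [[0.053,0.0076,0.01],[0,0,0],-1],
    [[0.053,0.0076,0.01],[0,0,0],-1],
    [[0.053,0.0076,0.01],[0,0,0],-1],
  ],
)

```text
clock: 21.1
position: [0.5524, -0.3485, 0.1018]
ee_rot: [0.999, -0.053, -0.0, -0.0]
ft_force: [0.6, -1.0, 0.8]
grip_width: 0.524
grasp_force: 52.1
```

Request:
move_arm(
  motion=[
    [[0,0,0],[0,0,0],-1],
    [[0,0,0],[0,0,0],-1],
  ],
)

```text
clock: 21.3
position: [0.5509, -0.3479, 0.101]
ee_rot: [0.999, -0.053, -0.001, -0.0]
ft_force: [-1.9, -0.0, -1.3]
grip_width: 0.525
grasp_force: 52.0
```

Run:
```python
from kin import *
o,R=obs();to(rk(.005,-.09,.054),Rt(-6))
t=cam("top");save(t,"pics/p.png",340,190,100,75,8)
```

```text
t21.3 p [ 0.5509 -0.3479  0.101 ] q [ 0.52  0.48 -0.04  1.53  0.02  1.13 -1.2 ] F [-1.9 -0.  -1.3] grip 0.525 52.0
tool x [ 0.9945 -0.1052 -0.0019] z [-0.0018  0.001  -1.    ]
turn [-0.001   0.0024 -0.0009] rows>=0.0 | shift [0.0039 0.0025 0.0626] rows>=1.0
```

Request:
move_arm(
  motion=[
    [[0.004,0.0025,0.03],[0,0,0],-1],
    [[0,0,0.03],[0,0,0],-1],
    [[0,0,0.004],[0,0,0],-1],
    [[0,0,0.003],[0,0,0],-1],
    [[0,0,0],[0,0,0],-1],
  ],
)

```text
clock: 21.85
position: [0.5537, -0.3507, 0.0529]
ee_rot: [0.999, -0.053, 0.0, 0.0]
ft_force: [0.4, 0.8, -0.8]
grip_width: 0.52
grasp_force: 52.1
```

Run:
```python
from kin import *
o,R=obs()
```

```text
t21.9 p [ 0.5537 -0.3507  0.0529] q [ 0.52  0.54 -0.04  1.56  0.02  1.04 -1.2 ] F [ 0.4  0.8 -0.8] grip 0.520 52.1
tool x [ 0.9943 -0.1062  0.0007] z [ 0.0006 -0.0005 -1.    ]
```

Request:
move_arm(
  motion=[
    [[0,0,0.004],[0,0,0],-1],
    [[0,0,0.003],[0,0,0],-1],
    [[0,0,0],[0,0,0],-1],
  ],
)

```text
clock: 22.15
position: [0.5544, -0.351, 0.0512]
ee_rot: [0.999, -0.053, 0.001, 0.001]
ft_force: [-13.2, 6.7, 31.2]
grip_width: 0.522
grasp_force: 55.7
```

Request:
move_arm(
  motion=[
    [[0,0,0.002],[0,0,0],-1],
    [[0,0,0],[0,0,0],-1],
  ],
)

```text
clock: 22.35
position: [0.5544, -0.351, 0.0511]
ee_rot: [0.999, -0.053, 0.001, 0.001]
ft_force: [-19.6, 10.3, 44.8]
grip_width: 0.522
grasp_force: 57.0
```

Run:
```python
from kin import *
o,R=obs()
```

```text
t22.4 p [ 0.5544 -0.351   0.0511] q [ 0.52  0.54 -0.04  1.56  0.02  1.04 -1.2 ] F [-19.6  10.3  44.8] grip 0.522 57.0
tool x [ 0.9943 -0.1062  0.0021] z [ 0.002  -0.0012 -1.    ]
```

Request:
move_arm(
  motion=[
    [[0,0,-0.007],[0,0,0],-1],
    [[0,0,0],[0,0,0],0.5],
    [[0,0,0],[0,0,0],0.5],
    [[0,0,0],[0,0,0],0.5],
    [[0,0,-0.03],[0,0,0],0.5],
    [[0,0,-0.06],[0,0,0],1],
    [[0,0,-0.06],[0,0,0],1],
    [[-0.06,0,0],[0,0,0],1],
    [[-0.06,0,0],[0,0,0],1],
    [[-0.06,0,0],[0,0,0],1],
    [[0,0,0],[0,0,0],1],
  ],
)

```text
clock: 23.45
position: [0.4135, -0.3366, 0.1617]
ee_rot: [0.998, -0.055, -0.002, -0.001]
ft_force: [1.1, 0.5, 0.4]
grip_width: 1.0
grasp_force: 0.0
```

Run:
```python
from kin import *
o,R=obs()
s=cam("side");t=cam("top");print(proj(t,rk(0,-.09,.065)));find(t,*proj(t,rk(0,-.09,.065))[0],.065)
print("B");find(t,322,282,.02)
a=cv2.resize(s["pixels"][150:270,260:420],(640,480),interpolation=3);b=cv2.resize(t["pixels"][195:315,280:440],(640,480),interpolation=3)
cv2.imwrite("pics/s9.png",cv2.resize(np.hstack([a,b])[:,:,::-1],(800,300)))
```

```text
t23.4 p [ 0.4135 -0.3366  0.1617] q [ 0.61  0.19 -0.02  1.79  0.01  1.17 -1.09] F [1.1 0.5 0.4] grip 1.000 0.0
tool x [ 0.9938 -0.1107 -0.0046] z [-0.0045  0.0013 -1.    ]
[[396.6253 229.2166]]
block [ 551.9 -336.7] [57.4 89.1] long yaw -89.9
B
block [ 415.7 -161.1] [58. 44.] long yaw 17.0
```

View pics/s9.png

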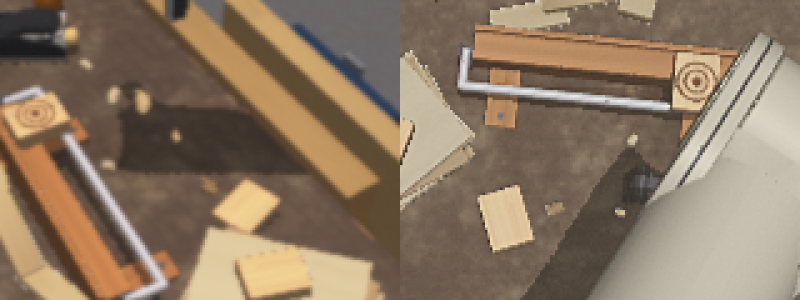

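Block A lies rings up on the rack (left crop (35,115), right crop (696,82)). Now block B.

Run:
```python
from kin import *
R=Rt(17);to([.4266,-.157,.06],R)
```

```text
turn [-0.0004  0.0005 -0.5142] rows>=2.7 | shift [ 0.0798 -0.2255  0.1369] rows>=4.2
```

Request:
move_arm(
  motion=[
    [[0,0,0],[0,0,-0.1714],1],
    [[0,0,0],[0,0,-0.1714],1],
    [[0,0,0],[0,0,-0.1714],1],
    [[0.016,-0.0451,0.0274],[0,0,0],1],
    [[0.016,-0.0451,0.0274],[0,0,0],1],
    [[0.016,-0.0451,0.0274],[0,0,0],1],
    [[0.016,-0.0451,0.0274],[0,0,0],1],
    [[0.016,-0.0451,0.0274],[0,0,0],1],
    [[0,0,0],[0,0,0],1],
    [[0,0,0],[0,0,0],1],
  ],
)

```text
clock: 24.55
position: [0.4281, -0.1557, 0.0596]
ee_rot: [0.989, 0.15, -0.0, -0.001]
ft_force: [0.3, -0.6, -0.4]
grip_width: 1.0
grasp_force: 0.0
```

Run:
```python
from kin import *
o,R=obs();to([.4266,-.157,.0],Rt(17));find(cam("top"),322,282,.02)
```

```text
t24.6 p [ 0.4281 -0.1557  0.0596] q [ 0.44  0.16 -0.2   2.07  0.04  0.92 -1.05] F [ 0.3 -0.6 -0.4] grip 1.000 0.0
tool x [ 0.9551  0.2962 -0.0007] z [-0.001  0.001 -1.   ]
turn [-0.0016  0.0009  0.0051] rows>=0.0 | shift [-0.0023  0.001   0.0795] rows>=1.2Traceback (most recent call last):
  File "<stdin>", line 2, in <module>
  File "h.py", line 58, in find
    k=max(cv2.findContours(m,0,1)[0],key=cv2.contourArea)
ValueError: max() iterable argument is empty
```

Request:
move_arm(
  motion=[
    [[-0.002,0.001,0.04],[0,0,0.005],1],
    [[0,0,0.04],[0,0,0],1],
    [[0,0,0],[0,0,0],1],
    [[0,0,0],[0,0,0],-1],
    [[0,0,0],[0,0,0],-1],
    [[0,0,0],[0,0,0],-1],
    [[0,0,0],[0,0,0],-1],
    [[0,0,-0.066],[0,0,0],-1],
    [[0,0,-0.066],[0,0,0],-1],
    [[0,0,-0.066],[0,0,0],-1],
    [[0,0,0],[0,0,0],-1],
    [[0,0,0],[0,0,0],-1],
  ],
  newtons=50,
)

```text
clock: 25.8
position: [0.4268, -0.1583, 0.1503]
ee_rot: [0.989, 0.146, 0.001, 0.001]
ft_force: [-0.1, 0.1, -1.0]
grip_width: 0.526
grasp_force: 51.9
```

Run:
```python
from kin import *
o,R=obs();to([.42,-.27,.15],Rt(60))
```

```text
t25.8 p [ 0.4268 -0.1583  0.1503] q [ 0.46  0.03 -0.2   1.99  0.01  1.12 -1.03] F [-0.1  0.1 -1. ] grip 0.526 51.9
tool x [0.9571 0.2896 0.0026] z [ 0.003  -0.0011 -1.    ]
turn [ 0.0036 -0.0022 -0.9592] rows>=5.0 | shift [-0.1335  0.0666  0.0005] rows>=2.3
```

Same sequence as for A: yaw, shift, tilt 80°, lower.

Request:
move_arm(
  motion=[
    [[0,0,0],[0,0,-0.16],-1],
    [[0,0,0],[0,0,-0.16],-1],
    [[0,0,0],[0,0,-0.16],-1],
    [[0,0,0],[0,0,-0.16],-1],
    [[0,0,0],[0,0,-0.16],-1],
    [[0,0,0],[0,0,-0.16],-1],
    [[-0.0445,0.0222,0],[0,0,0],-1],
    [[-0.0445,0.0222,0],[0,0,0],-1],
    [[-0.0445,0.0222,0],[0,0,0],-1],
  ],
)

```text
clock: 26.7
position: [0.4183, -0.2705, 0.1472]
ee_rot: [0.866, 0.501, -0.001, -0.001]
ft_force: [0.8, 0.6, -0.4]
grip_width: 0.525
grasp_force: 51.8
```

Request:
move_arm(
  motion=[
    [[0,0,0],[0,0.178,0],-1],
    [[0,0,0],[0,0.178,0],-1],
    [[0,0,0],[0,0.178,0],-1],
    [[0,0,0],[0,0.178,0],-1],
    [[0,0,0],[0,0.178,0],-1],
    [[0,0,0],[0,0.178,0],-1],
    [[0,0,0],[0,0.178,0],-1],
    [[0,0,0],[0,0.178,0],-1],
    [[0,0,0],[0,0.178,0],-1],
    [[0,0,0],[0,0.178,0],-1],
    [[0,0,0],[0,0,0],-1],
    [[0,0,0],[0,0,0],-1],
  ],
)

```text
clock: 27.9
position: [0.4191, -0.2693, 0.1473]
ee_rot: [0.664, 0.382, 0.556, -0.323]
ft_force: [1.1, 0.4, 1.2]
grip_width: 0.529
grasp_force: 51.9
```

Run:
```python
from kin import *
o,R=obs();p=o["position"];to([p[0],p[1],.045],Rt(60,80))
```

```text
t27.9 p [ 0.4191 -0.2693  0.1473] q [ 1.15  0.75 -0.1   1.71 -0.98  1.73  0.96] F [1.1 0.4 1.2] grip 0.529 51.9
tool x [0.0895 0.1489 0.9848] z [ 0.4914  0.8534 -0.1737]
turn [-0.0015  0.     -0.0039] rows>=0.0 | shift [-0.1343 -0.      0.0237] rows>=2.1
```

Request:
move_arm(
  motion=[
    [[-0.045,0,0.008],[0,0,0],-1],
    [[-0.045,0,0.008],[0,0,0],-1],
    [[-0.044,0,0.008],[0,0,0],-1],
    [[-0.004,0,0],[0,0,0],-1],
    [[0,0,0],[0,0,0],-1],
  ],
)

```text
clock: 28.4
position: [0.4198, -0.2698, 0.0449]
ee_rot: [0.663, 0.384, 0.556, -0.322]
ft_force: [-0.3, 0.1, 0.5]
grip_width: 0.525
grasp_force: 51.9
```

Run:
```python
from kin import *
o,R=obs()
```

```text
t28.4 p [ 0.4198 -0.2698  0.0449] q [ 1.15  0.94 -0.09  1.66 -0.95  1.65  1.08] F [-0.3  0.1  0.5] grip 0.525 51.9
tool x [0.0861 0.1514 0.9847] z [ 0.4909  0.8537 -0.1742]
```

Request:
move_arm(
  motion=[
    [[-0.003,0,0],[0,0,0],-1],
    [[0,0,0],[0,0,0],-1],
  ],
)

```text
clock: 28.6
position: [0.4194, -0.2706, 0.0426]
ee_rot: [0.663, 0.384, 0.557, -0.321]
ft_force: [0.3, 0.5, -0.5]
grip_width: 0.526
grasp_force: 51.9
```

Request:
move_arm(
  motion=[
    [[-0.003,0,0],[0,0,0],-1],
    [[0,0,0],[0,0,0],-1],
  ],
)

```text
clock: 28.8
position: [0.4188, -0.2705, 0.0392]
ee_rot: [0.663, 0.383, 0.557, -0.322]
ft_force: [-0.8, 0.2, -1.2]
grip_width: 0.526
grasp_force: 51.9
```

Request:
move_arm(
  motion=[
    [[-0.002,0,0],[0,0,0],-1],
    [[0,0,0],[0,0,0],-1],
  ],
)

```text
clock: 29.0
position: [0.4187, -0.2706, 0.0374]
ee_rot: [0.663, 0.383, 0.557, -0.322]
ft_force: [-0.6, 0.8, 0.2]
grip_width: 0.526
grasp_force: 52.0
```

Request:
move_arm(
  motion=[
    [[-0.002,0,0],[0,0,0],-1],
    [[0,0,0],[0,0,0],-1],
  ],
)

```text
clock: 29.2
position: [0.4186, -0.2707, 0.0372]
ee_rot: [0.662, 0.383, 0.558, -0.323]
ft_force: [-2.2, -1.7, 9.1]
grip_width: 0.523
grasp_force: 52.4
```

Request:
move_arm(
  motion=[
    [[-0.002,0,0],[0,0,0],-1],
    [[0,0,0],[0,0,0],-1],
  ],
)

```text
clock: 29.4
position: [0.4186, -0.2708, 0.0371]
ee_rot: [0.661, 0.383, 0.559, -0.323]
ft_force: [-3.8, -1.3, 17.3]
grip_width: 0.524
grasp_force: 52.7
```

Run:
```python
from kin import *
o,R=obs()
s=cam("side");save(s,"pics/s10.png",290,160,120,90,5)
```

```text
t29.4 p [ 0.4186 -0.2708  0.0371] q [ 1.15  0.96 -0.09  1.65 -0.95  1.65  1.09] F [-3.8 -1.3 17.3] grip 0.524 52.7
tool x [0.0823 0.1449 0.986 ] z [ 0.4914  0.8549 -0.1667]
```

View pics/s10.png

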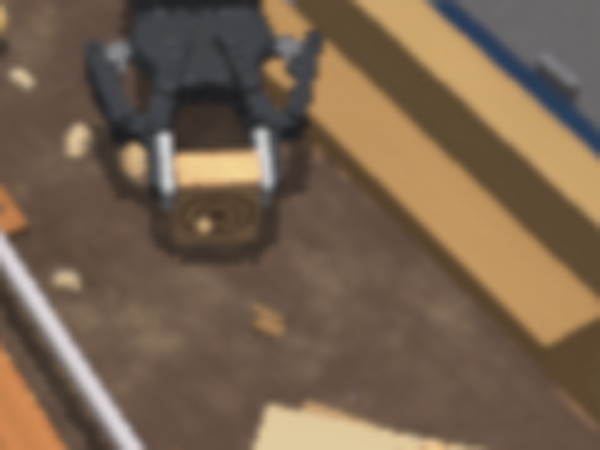

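Block B stands on the bench in the grip, rings outward (crop (215,215)). Release and retract as before.

Request:
move_arm(
  motion=[
    [[0,0,0],[0,0,0],0.6],
    [[0,0,0],[0,0,0],0.6],
    [[0,0,0],[0,0,0],0.6],
    [[0,0,-0.03],[0,0,0],0.6],
    [[0,0,-0.05],[0,0,0],0.6],
    [[0,0,-0.05],[0,0,0],0.6],
    [[0.05,0,0],[0,0,0],0.6],
    [[0.06,0,0],[0,0,0],0.6],
    [[0.06,0,0],[0,0,0],0.6],
    [[0,0,0],[0,0,0],-1],
  ],
)

```text
clock: 30.45
position: [0.3827, -0.3358, 0.1819]
ee_rot: [0.662, 0.386, 0.557, -0.32]
ft_force: [-0.1, -0.4, -0.2]
grip_width: 0.647
grasp_force: 0.0
```

Request:
move_arm(
  motion=[
    [[0,0,0],[0,-0.177,0],-1],
    [[0,0,0],[0,-0.177,0],-1],
    [[0,0,0],[0,-0.177,0],-1],
    [[0,0,0],[0,-0.177,0],-1],
    [[0,0,0],[0,-0.177,0],-1],
    [[0,0,0],[0,-0.177,0],-1],
    [[0,0,0],[0,-0.177,0],-1],
    [[0,0,0],[0,-0.177,0],-1],
    [[0,0,0],[0,-0.177,0],-1],
    [[0,0,0],[0,-0.177,0],-1],
    [[0,0,0],[0,0,0],-1],
    [[0,0,0],[0,0,0],-1],
  ],
)

```text
clock: 31.65
position: [0.3817, -0.3344, 0.1766]
ee_rot: [0.865, 0.501, 0.004, -0.003]
ft_force: [-0.2, -0.1, -0.8]
grip_width: -0.002
grasp_force: 0.0
```

Run:
```python
from kin import *
o,R=obs();R=Rt(60);P=[.430,-.248];to([*P,.15],R)
find(cam("top"),*proj(cam("top"),[.413,-.281,.06])[0],.06,16)
```

```text
t31.6 p [ 0.3817 -0.3344  0.1766] q [ 0.64  0.12 -0.01  1.84 -0.01  1.19  0.12] F [-0.2 -0.1 -0.8] grip -0.002 0.0
tool x [0.4975 0.8674 0.0093] z [ 0.0034  0.0087 -1.    ]
turn [-0.0017 -0.0118  0.0037] rows>=0.1 | shift [ 0.1319 -0.0018  0.0355] rows>=2.1Traceback (most recent call last):
  File "<stdin>", line 3, in <module>
  File "h.py", line 58, in find
    k=max(cv2.findContours(m,0,1)[0],key=cv2.contourArea)
ValueError: max() iterable argument is empty
```

Request:
move_arm(
  motion=[
    [[0.044,0,0.0118],[0,-0.011,0],-1],
    [[0.044,0,0.0118],[0,0,0],-1],
    [[0.044,0,0.0118],[0,0,0],-1],
    [[0,0,0],[0,0,0],-1],
    [[0,0,0.0462],[0,0,0],-1],
    [[0,0,0.0462],[0,0,0],-1],
    [[0,0,0.044],[0,0,0],-1],
    [[0,0,0],[0,0,0],-1],
  ],
)

```text
clock: 32.55
position: [0.4271, -0.2496, 0.0442]
ee_rot: [0.867, 0.499, -0.003, -0.004]
ft_force: [-0.6, -0.5, -0.7]
grip_width: -0.003
grasp_force: 0.0
```

Request:
move_arm(
  motion=[
    [[-0.012,0,0],[0,0,0],-1],
    [[-0.012,0,0],[0,0,0],-1],
    [[-0.012,0,0],[0,0,0],-1],
    [[-0.012,0,0],[0,0,0],-1],
    [[-0.012,0,0],[0,0,0],-1],
    [[0,0,0],[0,0,0],-1],
    [[0,0,-0.06],[0,0,0],-1],
    [[0,0,-0.06],[0,0,0],1],
    [[0.06,0,-0.04],[0,0,0],1],
    [[0.06,0,0],[0,0,0],1],
    [[0,0,0],[0,0,0],1],
  ],
)

```text
clock: 33.65
position: [0.4552, -0.2075, 0.1671]
ee_rot: [0.864, 0.504, 0.001, 0.0]
ft_force: [-1.3, -0.3, -0.1]
grip_width: 0.68
grasp_force: 0.0
```

Run:
```python
from kin import *
o,R=obs()
t=cam("top");p,l=find(t,*proj(t,[.390,-.322,.02])[0],.02)
to([*p,.06],Rt(l if abs(l-60)<60 else l+180))
```

```text
t33.6 p [ 0.4552 -0.2075  0.1671] q [ 0.48  0.11 -0.15  1.86  0.02  1.16 -0.19] F [-1.3 -0.3 -0.1] grip 0.680 0.0
tool x [0.4919 0.8706 0.0019] z [ 0.0022  0.0009 -1.    ]
block [ 387.9 -324.2] [58.3 44. ] long yaw 60.2
turn [-0.     -0.0002  0.0041] rows>=0.0 | shift [-0.175  -0.0002  0.1417] rows>=3.4
```

Request:
move_arm(
  motion=[
    [[-0.0437,0,0.0354],[0,0,0.004],1],
    [[-0.0437,0,0.0354],[0,0,0],1],
    [[-0.0437,0,0.0354],[0,0,0],1],
    [[-0.0437,0,0.0354],[0,0,0],1],
    [[0,0,0],[0,0,0],1],
    [[0,0,0],[0,0,0],1],
  ],
)

```text
clock: 34.3
position: [0.3844, -0.3274, 0.0589]
ee_rot: [0.867, 0.498, -0.001, -0.001]
ft_force: [1.0, 0.4, 0.2]
grip_width: 0.999
grasp_force: 0.0
```

Run:
```python
from kin import *
o,R=obs();to([.388,-.324,.001],Rt(60.2))
```

```text
t34.3 p [ 0.3844 -0.3274  0.0589] q [ 0.64  0.25 -0.03  1.96  0.01  0.94  0.08] F [1.  0.4 0.2] grip 0.999 0.0
tool x [ 0.5042  0.8636 -0.0007] z [-0.003   0.0009 -1.    ]
turn [-0.0038  0.0009 -0.0107] rows>=0.1 | shift [0.0063 0.0019 0.0772] rows>=1.2
```

Request:
move_arm(
  motion=[
    [[0.0063,0.002,0.0386],[0,0,-0.01],1],
    [[0,0,0.0386],[0,0,0],1],
    [[0,0,0],[0,0,0],1],
    [[0,0,0],[0,0,0],-1],
    [[0,0,0],[0,0,0],-1],
    [[0,0,0],[0,0,0],-1],
    [[0,0,0],[0,0,0],-1],
    [[0,0,-0.06],[0,0,0],-1],
    [[0,0,-0.06],[0,0,0],-1],
    [[0,0,-0.05],[0,0,0],-1],
    [[0,0,0],[0,0,0],-1],
    [[0,0,0],[0,0,0],-1],
  ],
)

```text
clock: 35.5
position: [0.3902, -0.3239, 0.1308]
ee_rot: [0.865, 0.502, 0.0, 0.001]
ft_force: [-0.4, -0.4, -0.3]
grip_width: 0.526
grasp_force: 51.9
```

Run:
```python
from kin import *
o,R=obs();to(rk(.002,-.005,.1),Rt(-6))
```

```text
t35.5 p [ 0.3902 -0.3239  0.1308] q [ 0.64  0.16 -0.04  1.89  0.01  1.09  0.08] F [-0.4 -0.4 -0.3] grip 0.526 51.9
tool x [ 0.4953  0.8687 -0.0011] z [ 0.0014 -0.0021 -1.    ]
turn [ 0.0034 -0.0004  1.4735] rows>=7.8 | shift [ 0.2163 -0.1015  0.0411] rows>=3.7
```

Request:
move_arm(
  motion=[
    [[0,0,0],[0,0,0.184],-1],
    [[0,0,0],[0,0,0.184],-1],
    [[0,0,0],[0,0,0.184],-1],
    [[0,0,0],[0,0,0.184],-1],
    [[0,0,0],[0,0,0.184],-1],
    [[0,0,0],[0,0,0.184],-1],
    [[0,0,0],[0,0,0.184],-1],
    [[0,0,0],[0,0,0.184],-1],
    [[0.054,-0.0254,0.01],[0,0,0],-1],
    [[0.054,-0.0254,0.01],[0,0,0],-1],
    [[0.054,-0.0254,0.01],[0,0,0],-1],
    [[0.054,-0.0254,0.01],[0,0,0],-1],
  ],
)

```text
clock: 36.7
position: [0.5593, -0.2633, 0.0974]
ee_rot: [0.999, -0.052, -0.001, -0.0]
ft_force: [1.0, -0.2, 0.1]
grip_width: 0.523
grasp_force: 51.8
```

Request:
move_arm(
  motion=[
    [[0,0,0.02],[0,0,0],-1],
    [[0,0,0],[0,0,0],-1],
    [[0,0,0],[0,0,0],-1],
  ],
)

```text
clock: 37.0
position: [0.5569, -0.2651, 0.0832]
ee_rot: [0.999, -0.052, -0.002, 0.0]
ft_force: [-0.6, -0.6, 0.1]
grip_width: 0.523
grasp_force: 51.8
```

Run:
```python
from kin import *
o,R=obs();to(rk(.002,-.005,.05),Rt(-6))
```

```text
t37.0 p [ 0.5569 -0.2651  0.0832] q [ 0.38  0.43 -0.02  1.65  0.01  1.07 -1.31] F [-0.6 -0.6  0.1] grip 0.523 51.8
tool x [ 0.9945 -0.1045 -0.0038] z [-0.0038  0.     -1.    ]
turn [0.0004 0.0048 0.0001] rows>=0.0 | shift [ 0.0034 -0.0002  0.0443] rows>=0.7
```

Request:
move_arm(
  motion=[
    [[0.003,0,0.022],[0,0.005,0],-1],
    [[0,0,0.013],[0,0,0],-1],
    [[0,0,0.004],[0,0,0],-1],
    [[0,0,0],[0,0,0],-1],
  ],
)

```text
clock: 37.4
position: [0.5601, -0.265, 0.0549]
ee_rot: [0.999, -0.052, 0.001, 0.0]
ft_force: [-0.1, -0.3, 0.7]
grip_width: 0.523
grasp_force: 51.8
```

Request:
move_arm(
  motion=[
    [[0,0,0.004],[0,0,0],-1],
    [[0,0,0],[0,0,0],-1],
  ],
)

```text
clock: 37.6
position: [0.5608, -0.2647, 0.0521]
ee_rot: [0.999, -0.052, 0.002, 0.0]
ft_force: [-0.3, -0.6, -0.8]
grip_width: 0.52
grasp_force: 51.8
```

Request:
move_arm(
  motion=[
    [[0,0,0.003],[0,0,0],-1],
    [[0,0,0],[0,0,0],-1],
  ],
)

```text
clock: 37.8
position: [0.5608, -0.2646, 0.0495]
ee_rot: [0.999, -0.052, 0.001, 0.0]
ft_force: [0.7, 0.1, -0.7]
grip_width: 0.525
grasp_force: 51.8
```

Request:
move_arm(
  motion=[
    [[0,0,0.0025],[0,0,0],-1],
    [[0,0,0],[0,0,0],-1],
  ],
)

```text
clock: 38.0
position: [0.561, -0.2647, 0.0488]
ee_rot: [0.999, -0.052, 0.002, 0.0]
ft_force: [-3.3, 2.0, 8.3]
grip_width: 0.525
grasp_force: 52.8
```

Request:
move_arm(
  motion=[
    [[0,0,0.0015],[0,0,0],-1],
    [[0,0,0],[0,0,0],-1],
  ],
)

```text
clock: 38.2
position: [0.561, -0.2648, 0.0487]
ee_rot: [0.999, -0.052, 0.002, 0.0]
ft_force: [-9.0, 3.4, 18.5]
grip_width: 0.524
grasp_force: 54.0
```

Request:
move_arm(
  motion=[
    [[0,0,-0.002],[0,0,0],-1],
    [[0,0,0],[0,0,0],0.5],
    [[0,0,0],[0,0,0],0.5],
    [[0,0,0],[0,0,0],0.5],
    [[0,0,-0.03],[0,0,0],0.5],
    [[0,0,-0.06],[0,0,0],1],
    [[0,0,-0.066],[0,0,0],1],
    [[-0.06,0,0],[0,0,0],1],
    [[-0.06,0,0],[0,0,0],1],
    [[0,0,0],[0,0,0],1],
    [[0,0,0],[0,0,0],1],
  ],
)

```text
clock: 39.3
position: [0.4703, -0.2554, 0.1651]
ee_rot: [0.999, -0.052, 0.002, 0.0]
ft_force: [0.5, -0.0, 0.1]
grip_width: 1.002
grasp_force: 0.0
```

Run:
```python
from kin import *
o,R=obs()
t=cam("top");s=cam("side")
p,l=find(t,272,252,.094,18)
# stack colour excluded? compare with earlier (485,-38.5), -19.8
a=np.radians(-19.8);g=[.485+.008*np.cos(a),-.0385+.008*np.sin(a)]
to([*g,.15],Rt(-19.8));print(ik(np.array([*g,.078]),Rt(-19.8),o["joint_pos"],.02))
x=cv2.resize(s["pixels"][150:270,260:420],(640,480),interpolation=3);b=cv2.resize(t["pixels"][195:315,280:440],(640,480),interpolation=3)
cv2.imwrite("pics/s11.png",cv2.resize(np.hstack([x,b])[:,:,::-1],(800,300)))
```

```text
t39.3 p [ 0.4703 -0.2554  0.1651] q [ 0.42  0.18 -0.01  1.79  0.    1.17 -1.26] F [ 0.5 -0.   0.1] grip 1.002 0.0
tool x [ 0.9946 -0.1041  0.0033] z [ 0.0032 -0.0008 -1.    ]
block [485.3 -35.8] [88.7 87. ] long yaw 1.4
turn [ 0.    -0.005  0.309] rows>=1.6 | shift [-0.0708 -0.2778  0.0202] rows>=4.4
(array([ 0.125 ,  0.2038, -0.1459,  1.967 ,  0.035 ,  0.9733, -1.9537]), np.float64(0.0970888878029287))
```

View pics/s11.png

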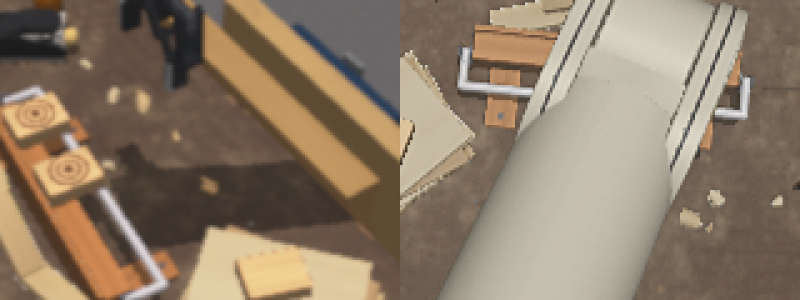

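Blocks A and B lie rings up on the rack with a gap between (left crop (35,115) and (68,170)). Now block C on the stack.

Request:
move_arm(
  motion=[
    [[0,0,0],[0,0,0.1545],1],
    [[0,0,0],[0,0,0.1545],1],
    [[-0.0142,-0.0556,0.004],[0,0,0],1],
    [[-0.0142,-0.0556,0.004],[0,0,0],1],
    [[-0.0142,-0.0556,0.004],[0,0,0],1],
    [[-0.0142,-0.0556,0.004],[0,0,0],1],
    [[-0.0142,-0.0556,0.004],[0,0,0],1],
    [[0,0,0],[0,0,0],1],
    [[0,0,0],[0,0,0],1],
  ],
)

```text
clock: 40.3
position: [0.4925, -0.0399, 0.1497]
ee_rot: [0.985, -0.171, 0.001, -0.0]
ft_force: [-0.9, -1.1, -0.2]
grip_width: 0.993
grasp_force: 0.0
```

Run:
```python
from kin import *
o,R=obs()
a=np.radians(-19.8);g=[.485+.008*np.cos(a),-.0385+.008*np.sin(a)];print(g)
to([*g,.077],Rt(-19.8))
# side-view check of C centre on plane z=.094
s=cam("side");hs=cv2.cvtColor(s["pixels"],cv2.COLOR_RGB2HSV)
u,v=proj(s,[.485,-.0385,.094])[0].astype(int);print(u,v)
m=cv2.inRange(hs,(12,80,150),(26,160,255))[v-20:v+20,u-25:u+25]
for k in cv2.findContours(m,0,1)[0]:
    if cv2.contourArea(k)>60: print(cv2.contourArea(k),cv2.minAreaRect((ray(s,k[:,0]+[u-25,v-20],.094)[:,:2]*1000).astype(np.float32)))
```

```text
t40.3 p [ 0.4925 -0.0399  0.1497] q [ 0.15  0.12 -0.17  1.9   0.02  1.12 -1.94] F [-0.9 -1.1 -0.2] grip 0.993 0.0
tool x [ 0.9417 -0.3364  0.0028] z [ 0.0028 -0.0004 -1.    ]
[np.float64(0.4925270461516338), np.float64(-0.04120990336196233)]
turn [-0.0008 -0.0036  0.0032] rows>=0.0 | shift [0.0006 0.0017 0.0969] rows>=1.5
368 257
108.0 ((484.4071044921875, -31.493820190429688), (42.01313400268555, 63.172122955322266), 50.713844299316406)
```

Request:
move_arm(
  motion=[
    [[0,0,0.045],[0,0,0],1],
    [[0,0,0.04],[0,0,0],1],
    [[0,0,0.011],[0,0,0],1],
    [[0,0,0],[0,0,0],1],
    [[0,0,0],[0,0,0],-1],
    [[0,0,0],[0,0,0],-1],
    [[0,0,0],[0,0,0],-1],
    [[0,0,0],[0,0,0],-1],
  ],
)

```text
clock: 41.15
position: [0.4929, -0.0412, 0.0793]
ee_rot: [0.985, -0.172, 0.003, -0.0]
ft_force: [-1.3, -0.1, 6.3]
grip_width: 0.526
grasp_force: 51.4
```

Request:
move_arm(
  motion=[
    [[0,0,-0.05],[0,0,0],-1],
    [[0,0,-0.06],[0,0,0],-1],
    [[0,0,-0.04],[0,0,0],-1],
    [[0,0,0],[0,0,0],-1],
    [[0,0,0],[0,0,0],-1],
  ],
)

```text
clock: 41.65
position: [0.4919, -0.0411, 0.1911]
ee_rot: [0.985, -0.172, 0.002, 0.0]
ft_force: [-1.4, -0.1, -1.3]
grip_width: 0.526
grasp_force: 51.6
```

Run:
```python
from kin import *
o,R=obs();to([.42,-.27,.17],Rt(60))
p0=o["position"];Rn=Ro.from_quat(o["ee_rot"]);print("shift in present axes",Rn.inv().apply(np.array([.42,-.27,.17])-p0)/.75)
```

```text
t41.6 p [ 0.4919 -0.0411  0.1911] q [ 0.15  0.08 -0.17  1.85  0.01  1.21 -1.94] F [-1.4 -0.1 -1.3] grip 0.526 51.6
tool x [ 0.9407 -0.3392  0.0048] z [ 0.0048 -0.0009 -1.    ]
turn [ 0.0034 -0.0058 -1.774 ] rows>=9.3 | shift [-0.3122  0.0696  0.0282] rows>=4.9
shift in present axes [0.0132 0.3196 0.028 ]
```

Request:
move_arm(
  motion=[
    [[0.0026,0.0639,0.0056],[0,0,0],-1],
    [[0.0026,0.0639,0.0056],[0,0,0],-1],
    [[0.0026,0.0639,0.0056],[0,0,0],-1],
    [[0.0026,0.0639,0.0056],[0,0,0],-1],
    [[0.0026,0.0639,0.0056],[0,0,0],-1],
  ],
)

```text
clock: 42.15
position: [0.4179, -0.2712, 0.1679]
ee_rot: [0.985, -0.172, 0.001, -0.0]
ft_force: [0.7, -0.5, -0.4]
grip_width: 0.524
grasp_force: 51.6
```

Request:
move_arm(
  motion=[
    [[0,0,0],[0,0,-0.1774],-1],
    [[0,0,0],[0,0,-0.1774],-1],
    [[0,0,0],[0,0,-0.1774],-1],
    [[0,0,0],[0,0,-0.1774],-1],
    [[0,0,0],[0,0,-0.1774],-1],
    [[0,0,0],[0,0,-0.1774],-1],
    [[0,0,0],[0,0,-0.1774],-1],
    [[0,0,0],[0,0,-0.1774],-1],
    [[0,0,0],[0,0,-0.1774],-1],
    [[0,0,0],[0,0,-0.1774],-1],
    [[0,0,0],[0,0,0],-1],
  ],
)

```text
clock: 43.25
position: [0.4188, -0.2695, 0.168]
ee_rot: [0.865, 0.501, 0.0, 0.0]
ft_force: [0.1, -1.0, -0.4]
grip_width: 0.522
grasp_force: 51.6
```

Request:
move_arm(
  motion=[
    [[0,0,0],[0,0.178,0],-1],
    [[0,0,0],[0,0.178,0],-1],
    [[0,0,0],[0,0.178,0],-1],
    [[0,0,0],[0,0.178,0],-1],
    [[0,0,0],[0,0.178,0],-1],
    [[0,0,0],[0,0.178,0],-1],
    [[0,0,0],[0,0.178,0],-1],
    [[0,0,0],[0,0.178,0],-1],
    [[0,0,0],[0,0.178,0],-1],
    [[0,0,0],[0,0.178,0],-1],
    [[0,0,0],[0,0,0],-1],
    [[0,0,0],[0,0,0],-1],
  ],
)

```text
clock: 44.45
position: [0.4194, -0.2697, 0.1682]
ee_rot: [0.664, 0.382, 0.556, -0.322]
ft_force: [1.2, -0.7, -0.6]
grip_width: 0.526
grasp_force: 51.6
```

Run:
```python
from kin import *
o,R=obs();to([.42,-.27,.045],Rt(60,80))
```

```text
t44.5 p [ 0.4194 -0.2697  0.1682] q [ 1.06  0.71  0.02  1.72 -1.04  1.79  0.97] F [ 1.2 -0.7 -0.6] grip 0.526 51.6
tool x [0.0883 0.1494 0.9848] z [ 0.4927  0.8527 -0.1735]
turn [ 0.0004 -0.0002 -0.0023] rows>=0.0 | shift [-0.1618  0.0009  0.0286] rows>=2.5
```

Request:
move_arm(
  motion=[
    [[-0.054,0,0.0095],[0,0,0],-1],
    [[-0.054,0,0.0095],[0,0,0],-1],
    [[-0.054,0,0.0095],[0,0,0],-1],
    [[0,0,0],[0,0,0],-1],
    [[0,0,0],[0,0,0],-1],
  ],
)

```text
clock: 44.95
position: [0.4206, -0.2701, 0.0479]
ee_rot: [0.662, 0.384, 0.557, -0.321]
ft_force: [0.0, -0.1, 0.8]
grip_width: 0.522
grasp_force: 51.6
```

Request:
move_arm(
  motion=[
    [[-0.004,0,0],[0,0,0],-1],
    [[0,0,0],[0,0,0],-1],
  ],
)

```text
clock: 45.15
position: [0.4202, -0.2711, 0.0449]
ee_rot: [0.662, 0.385, 0.558, -0.32]
ft_force: [-0.8, -0.8, -0.6]
grip_width: 0.525
grasp_force: 51.6
```

Request:
move_arm(
  motion=[
    [[-0.003,0,0],[0,0,0],-1],
    [[0,0,0],[0,0,0],-1],
  ],
)

```text
clock: 45.35
position: [0.4195, -0.2708, 0.0413]
ee_rot: [0.662, 0.384, 0.558, -0.321]
ft_force: [-0.3, -0.5, -0.7]
grip_width: 0.525
grasp_force: 51.6
```

Request:
move_arm(
  motion=[
    [[-0.002,0,0],[0,0,0],-1],
    [[0,0,0],[0,0,0],-1],
  ],
)

```text
clock: 45.55
position: [0.4194, -0.2709, 0.0394]
ee_rot: [0.662, 0.383, 0.558, -0.321]
ft_force: [1.0, -0.9, 0.9]
grip_width: 0.523
grasp_force: 51.8
```

Request:
move_arm(
  motion=[
    [[-0.002,0,0],[0,0,0],-1],
    [[0,0,0],[0,0,0],-1],
  ],
)

```text
clock: 45.75
position: [0.4194, -0.271, 0.0392]
ee_rot: [0.661, 0.383, 0.559, -0.321]
ft_force: [-1.7, -1.5, 9.0]
grip_width: 0.525
grasp_force: 52.1
```

Request:
move_arm(
  motion=[
    [[-0.002,0,0],[0,0,0],-1],
    [[0,0,0],[0,0,0],-1],
  ],
)

```text
clock: 45.95
position: [0.4193, -0.2711, 0.039]
ee_rot: [0.66, 0.383, 0.56, -0.322]
ft_force: [-4.0, -1.7, 17.1]
grip_width: 0.524
grasp_force: 52.4
```

Request:
move_arm(
  motion=[
    [[0,0,0],[0,0,0],0.6],
    [[0,0,0],[0,0,0],0.6],
    [[0,0,0],[0,0,0],0.6],
    [[0,0,-0.03],[0,0,0],0.6],
    [[0,0,-0.05],[0,0,0],0.6],
    [[0,0,-0.05],[0,0,0],0.6],
    [[0.05,0,0],[0,0,0],0.6],
    [[0.06,0,0],[0,0,0],0.6],
    [[0.06,0,0],[0,0,0],0.6],
    [[0,0,0],[0,0,0],-1],
  ],
)

```text
clock: 46.95
position: [0.3828, -0.3359, 0.1836]
ee_rot: [0.662, 0.386, 0.558, -0.318]
ft_force: [-0.0, -1.3, 0.1]
grip_width: 0.647
grasp_force: 0.0
```

Request:
move_arm(
  motion=[
    [[0,0,0],[0,-0.177,0],-1],
    [[0,0,0],[0,-0.177,0],-1],
    [[0,0,0],[0,-0.177,0],-1],
    [[0,0,0],[0,-0.177,0],-1],
    [[0,0,0],[0,-0.177,0],-1],
    [[0,0,0],[0,-0.177,0],-1],
    [[0,0,0],[0,-0.177,0],-1],
    [[0,0,0],[0,-0.177,0],-1],
    [[0,0,0],[0,-0.177,0],-1],
    [[0,0,0],[0,-0.177,0],-1],
    [[0,0,0],[0,0,0],-1],
    [[0,0,0],[0,0,0],-1],
  ],
)

```text
clock: 48.15
position: [0.3819, -0.3344, 0.1784]
ee_rot: [0.865, 0.501, 0.005, -0.002]
ft_force: [-0.4, -0.3, 0.3]
grip_width: -0.001
grasp_force: 0.0
```

Run:
```python
from kin import *
o,R=obs();to([.430,-.248,.15],Rt(60))
```

```text
t48.1 p [ 0.3819 -0.3344  0.1784] q [ 0.51  0.11  0.13  1.85 -0.03  1.19  0.13] F [-0.4 -0.3  0.3] grip -0.001 0.0
tool x [0.4981 0.8671 0.0101] z [ 0.007   0.0076 -0.9999]
turn [ 0.0029 -0.0128  0.0028] rows>=0.1 | shift [ 0.1318 -0.0021  0.0379] rows>=2.1
```

Request:
move_arm(
  motion=[
    [[0.044,0,0.0125],[0,-0.012,0],-1],
    [[0.044,0,0.0125],[0,0,0],-1],
    [[0.044,0,0.0125],[0,0,0],-1],
    [[0,0,0],[0,0,0],-1],
    [[0,0,0.0462],[0,0,0],-1],
    [[0,0,0.0462],[0,0,0],-1],
    [[0,0,0.044],[0,0,0],-1],
    [[0,0,0],[0,0,0],-1],
  ],
)

```text
clock: 48.95
position: [0.4276, -0.25, 0.0444]
ee_rot: [0.867, 0.499, -0.002, -0.002]
ft_force: [-0.3, 0.3, -0.1]
grip_width: -0.001
grasp_force: 0.0
```

Request:
move_arm(
  motion=[
    [[-0.012,0,0],[0,0,0],-1],
    [[-0.012,0,0],[0,0,0],-1],
    [[-0.012,0,0],[0,0,0],-1],
    [[-0.012,0,0],[0,0,0],-1],
    [[-0.012,0,0],[0,0,0],-1],
    [[0,0,0],[0,0,0],-1],
    [[0,0,-0.06],[0,0,0],-1],
    [[0,0,-0.06],[0,0,0],1],
    [[0.06,0,-0.04],[0,0,0],1],
    [[0.06,0,0],[0,0,0],1],
    [[0,0,0],[0,0,0],1],
  ],
)

```text
clock: 50.05
position: [0.4555, -0.2076, 0.1673]
ee_rot: [0.864, 0.504, 0.002, 0.002]
ft_force: [-0.8, -0.3, -0.1]
grip_width: 0.675
grasp_force: 0.0
```

Run:
```python
from kin import *
o,R=obs()
t=cam("top");p,l=find(t,*proj(t,[.390,-.322,.02])[0],.02)
to([*p,.06],Rt(l if abs(l-60)<60 else l+180))
```

```text
t50.0 p [ 0.4555 -0.2076  0.1673] q [ 0.35  0.1  -0.01  1.87 -0.    1.16 -0.18] F [-0.8 -0.3 -0.1] grip 0.675 0.0
tool x [0.4926 0.8702 0.002 ] z [ 0.0052 -0.0006 -1.    ]
block [ 399.1 -326.2] [58.2 63.8] long yaw -29.6
turn [ 0.0037  0.0032 -2.0023] rows>=10.5 | shift [-0.013  -0.1702  0.142 ] rows>=3.4
```

Run:
```python
from kin import *
t=cam("top");u,v=proj(t,[.390,-.322,.02])[0].astype(int)
hs=cv2.cvtColor(t["pixels"],cv2.COLOR_RGB2HSV)[v-22:v+22,u-22:u+22]
m=cv2.inRange(hs,(12,45,190),(26,130,255));m=cv2.morphologyEx(m,3,np.ones((5,5),np.uint8));m=cv2.morphologyEx(m,2,np.ones((7,7),np.uint8))
k=max(cv2.findContours(m,0,1)[0],key=cv2.contourArea)
print(cv2.contourArea(k),cv2.minAreaRect((ray(t,k[:,0]+[u-22,v-22],.02)[:,:2]*1000).astype(np.float32)))
k=cv2.convexHull(k)[:,0]
for r in m[::2]: print("".join(".#"[x>0] for x in r))
```

```text
346.5 ((392.5684814453125, -319.4432373046875), (56.751373291015625, 51.25431442260742), 88.70171356201172)Traceback (most recent call last):
  File "<stdin>", line 8, in <module>
  File "<stdin>", line 8, in <genexpr>
TypeError: string indices must be integers, not 'numpy.bool'
```

Run:
```python
from kin import *
t=cam("top");u,v=proj(t,[.390,-.322,.02])[0].astype(int);print(u,v)
hs=cv2.cvtColor(t["pixels"],cv2.COLOR_RGB2HSV)[v-22:v+22,u-22:u+22]
m=cv2.inRange(hs,(12,45,190),(26,130,255))
for r in m: print("".join("#" if x else "." for x in r))
```

```text
384 292
............................................
...........................................#
..........................................##
..........................................##
...........................................#
............................................
............................................
............................................
............................................
....#.##........#...........................
.....###........###...........###...........
...............#####..........#####.........
...............#######........########......
..............##########..........####......
.............######.....##...........#......
.............####....###....................
.............###..########..#...............
............####.###....###.###.............
...........####..##..##...##.####...........
...........####.##..#####..#..####..........
..........####.###.###.##..##.######........
..........####.##.##....##.##.######........
.........#####.##.##....##.##.#####.........
........######..#..#....##.##.#####.........
.........###
[... 187 characters left out ...]
#######..####............
..................#.......#####.............
....................###########.............
.....................#########..............
.......................#######..............
.........................####...............
..........................###...............
............................................
............................................
............................................
............................................
............................................
............................................
............................................
............................................
............................................
```

Rings show in the mask, so block C is rings up; a chip had merged in. Its centre is at about (384,291.8).

Run:
```python
from kin import *
t=cam("top");p=ray(t,[[384.2,292.1]],.02)[0];print(p);to([p[0],p[1],.06],Rt(60))
```

```text
[ 0.3922 -0.32    0.02  ]
turn [ 0.0026  0.0015 -0.0009] rows>=0.0 | shift [-0.1618  0.0023  0.141 ] rows>=3.3
```

Request:
move_arm(
  motion=[
    [[-0.0413,0.0005,0.0352],[0,0,0],1],
    [[-0.0413,0.0005,0.0352],[0,0,0],1],
    [[-0.0413,0.0005,0.0352],[0,0,0],1],
    [[-0.0413,0.0005,0.0352],[0,0,0],1],
    [[0,0,0],[0,0,0],1],
    [[0,0,0],[0,0,0],1],
  ],
)

```text
clock: 50.85
position: [0.3902, -0.3225, 0.0599]
ee_rot: [0.867, 0.499, -0.0, 0.001]
ft_force: [0.0, -1.1, 0.4]
grip_width: 1.0
grasp_force: 0.0
```

Run:
```python
from kin import *
o,R=obs();to([.390,-.322,.001],Rt(60))
```

```text
t50.9 p [ 0.3902 -0.3225  0.0599] q [ 0.51  0.24  0.1   1.96 -0.03  0.93  0.1 ] F [ 0.  -1.1  0.4] grip 1.000 0.0
tool x [ 0.5028  0.8644 -0.0009] z [ 0.0003 -0.0012 -1.    ]
turn [ 0.0011  0.0011 -0.0041] rows>=0.0 | shift [ 0.0005 -0.0006  0.0786] rows>=1.2
```

Request:
move_arm(
  motion=[
    [[0,0,0.039],[0,0,0],1],
    [[0,0,0.039],[0,0,0],1],
    [[0,0,0],[0,0,0],1],
    [[0,0,0],[0,0,0],-1],
    [[0,0,0],[0,0,0],-1],
    [[0,0,0],[0,0,0],-1],
    [[0,0,0],[0,0,0],-1],
    [[0,0,-0.06],[0,0,0],-1],
    [[0,0,-0.06],[0,0,0],-1],
    [[0,0,-0.05],[0,0,0],-1],
    [[0,0,0],[0,0,0],-1],
    [[0,0,0],[0,0,0],-1],
  ],
)

```text
clock: 52.05
position: [0.392, -0.322, 0.1311]
ee_rot: [0.866, 0.5, 0.001, 0.003]
ft_force: [0.1, -0.8, -1.8]
grip_width: 0.523
grasp_force: 52.0
```

Run:
```python
from kin import *
o,R=obs();to(rk(.002,.083,.1),Rt(-6))
```

```text
t52.0 p [ 0.392  -0.322   0.1311] q [ 0.5   0.15  0.1   1.9  -0.02  1.08  0.09] F [ 0.1 -0.8 -1.8] grip 0.523 52.0
tool x [ 0.5     0.866  -0.0008] z [ 0.0047 -0.0036 -1.    ]
turn [ 0.0072 -0.0035  1.4666] rows>=7.7 | shift [ 0.2141 -0.216   0.0414] rows>=4.7
```

Request:
move_arm(
  motion=[
    [[0,0,0],[0,0,0.1833],-1],
    [[0,0,0],[0,0,0.1833],-1],
    [[0,0,0],[0,0,0.1833],-1],
    [[0,0,0],[0,0,0.1833],-1],
    [[0,0,0],[0,0,0.1833],-1],
    [[0,0,0],[0,0,0.1833],-1],
    [[0,0,0],[0,0,0.1833],-1],
    [[0,0,0],[0,0,0.1833],-1],
  ],
)

```text
clock: 52.85
position: [0.3907, -0.3211, 0.1283]
ee_rot: [0.998, -0.055, 0.0, 0.0]
ft_force: [0.2, -0.6, -0.7]
grip_width: 0.523
grasp_force: 52.0
```

Request:
move_arm(
  motion=[
    [[0.0428,-0.0432,0],[0,0,0],-1],
    [[0.0428,-0.0432,0],[0,0,0],-1],
    [[0.0428,-0.0432,0],[0,0,0],-1],
    [[0.0428,-0.0432,0.01],[0,0,0],-1],
    [[0.0428,-0.0432,0.031],[0,0,0],-1],
    [[0,0,0],[0,0,0],-1],
    [[0,0,0],[0,0,0],-1],
  ],
)

```text
clock: 53.55
position: [0.5664, -0.1767, 0.0972]
ee_rot: [0.999, -0.051, -0.001, 0.001]
ft_force: [-0.7, -0.7, -0.7]
grip_width: 0.526
grasp_force: 51.9
```

Run:
```python
from kin import *
o,R=obs();to(rk(.002,.083,.055),Rt(-6))
```

```text
t53.5 p [ 0.5664 -0.1767  0.0972] q [ 0.17  0.37  0.06  1.71 -0.02  1.07 -1.43] F [-0.7 -0.7 -0.7] grip 0.526 51.9
tool x [ 0.9948 -0.1022 -0.0017] z [-0.0018 -0.0012 -1.    ]
turn [0.0017 0.0021 0.0029] rows>=0.0 | shift [0.0031 0.001  0.0563] rows>=0.9
```

Request:
move_arm(
  motion=[
    [[0.003,0.001,0.03],[0,0,0],-1],
    [[0,0,0.026],[0,0,0],-1],
    [[0,0,0],[0,0,0],-1],
    [[0,0,0],[0,0,0],-1],
  ],
)

```text
clock: 53.95
position: [0.5687, -0.1801, 0.0578]
ee_rot: [0.999, -0.053, 0.001, 0.001]
ft_force: [0.2, -0.6, 0.0]
grip_width: 0.52
grasp_force: 51.9
```

Request:
move_arm(
  motion=[
    [[0,0,0.004],[0,0,0],-1],
    [[0,0,0],[0,0,0],-1],
  ],
)

```text
clock: 54.15
position: [0.5697, -0.1794, 0.0552]
ee_rot: [0.999, -0.052, 0.002, 0.001]
ft_force: [0.2, -0.5, -0.6]
grip_width: 0.524
grasp_force: 51.9
```

Request:
move_arm(
  motion=[
    [[0,0,0.003],[0,0,0],-1],
    [[0,0,0],[0,0,0],-1],
  ],
)

```text
clock: 54.35
position: [0.5694, -0.179, 0.0523]
ee_rot: [0.999, -0.052, 0.001, 0.001]
ft_force: [0.3, 0.3, -0.7]
grip_width: 0.526
grasp_force: 51.9
```

Request:
move_arm(
  motion=[
    [[0,0,0.0015],[0,0,0],-1],
    [[0,0,0],[0,0,0],-1],
  ],
)

```text
clock: 54.55
position: [0.5694, -0.179, 0.051]
ee_rot: [0.999, -0.052, 0.001, 0.001]
ft_force: [0.2, 0.0, -0.6]
grip_width: 0.527
grasp_force: 51.9
```

Request:
move_arm(
  motion=[
    [[0,0,0.002],[0,0,0],-1],
    [[0,0,0],[0,0,0],-1],
  ],
)

```text
clock: 54.75
position: [0.5693, -0.179, 0.0493]
ee_rot: [0.999, -0.052, 0.001, 0.001]
ft_force: [0.3, 0.5, -1.1]
grip_width: 0.524
grasp_force: 51.9
```

Request:
move_arm(
  motion=[
    [[0,0,0.0015],[0,0,0],-1],
    [[0,0,0],[0,0,0],-1],
  ],
)

```text
clock: 54.95
position: [0.5695, -0.1791, 0.0491]
ee_rot: [0.999, -0.052, 0.001, 0.001]
ft_force: [-3.7, 1.5, 7.3]
grip_width: 0.525
grasp_force: 52.7
```

Request:
move_arm(
  motion=[
    [[0,0,0.001],[0,0,0],-1],
    [[0,0,0],[0,0,0],-1],
  ],
)

```text
clock: 55.15
position: [0.5695, -0.179, 0.049]
ee_rot: [0.999, -0.052, 0.001, 0.001]
ft_force: [-5.9, 2.9, 13.9]
grip_width: 0.525
grasp_force: 53.5
```

Contact made: release, lift, back well away to the right, and look.

Request:
move_arm(
  motion=[
    [[0,0,-0.002],[0,0,0],-1],
    [[0,0,0],[0,0,0],0.5],
    [[0,0,0],[0,0,0],0.5],
    [[0,0,0],[0,0,0],0.5],
    [[0,0,-0.03],[0,0,0],0.5],
    [[0,0,-0.06],[0,0,0],0.5],
    [[0,0,-0.066],[0,0,0],1],
    [[0,0,-0.066],[0,0,0],1],
    [[-0.06,0,-0.02],[0,0,0],1],
    [[-0.06,0,0],[0,0,0],1],
    [[-0.06,0,0],[0,0,0],1],
  ],
)

```text
clock: 56.25
position: [0.4336, -0.1645, 0.2307]
ee_rot: [0.999, -0.052, 0.002, 0.001]
ft_force: [-0.7, -0.4, 1.3]
grip_width: 0.997
grasp_force: 0.0
```

Request:
move_arm(
  motion=[
    [[-0.02,0.06,0],[0,0,0],1],
    [[-0.02,0.06,0],[0,0,0],1],
    [[-0.02,0.06,0],[0,0,0],1],
    [[-0.02,0.06,0],[0,0,0],1],
    [[-0.02,0.06,0],[0,0,0],1],
    [[-0.02,0.06,0],[0,0,0],1],
    [[-0.02,0.06,0],[0,0,0],1],
    [[0,0,0],[0,0,0],1],
  ],
)

```text
clock: 57.05
position: [0.2926, -0.4721, 0.2305]
ee_rot: [0.998, -0.056, -0.0, 0.002]
ft_force: [-0.6, 0.0, -0.7]
grip_width: 0.997
grasp_force: 0.0
```

Run:
```python
from kin import *
o,R=obs()
t=cam("top");s=cam("side")
x=cv2.resize(s["pixels"][150:270,240:400],(640,480),interpolation=3);b=cv2.resize(t["pixels"][195:315,280:440],(640,480),interpolation=3)
cv2.imwrite("pics/s12.png",cv2.resize(np.hstack([x,b])[:,:,::-1],(800,300)))
```

```text
t57.0 p [ 0.2926 -0.4721  0.2305] q [ 0.56  0.18  0.43  1.67 -0.07  1.3  -0.69] F [-0.6  0.  -0.7] grip 0.997 0.0
tool x [ 0.9936 -0.1127  0.0002] z [-0.0003 -0.0044 -1.    ]
```

View pics/s12.png

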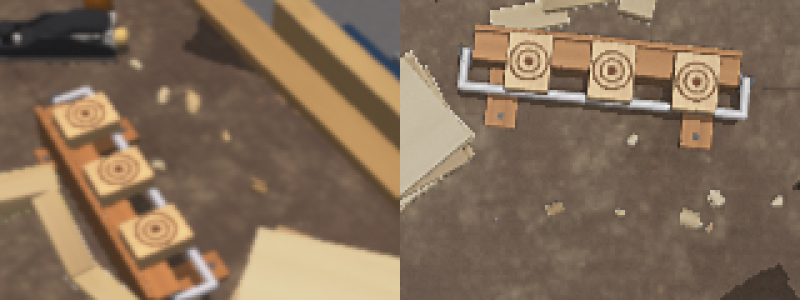

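All three blocks lie rings up across rail and bar with clear gaps (right crop (529,62), (611,70), (696,82)), and the bench and stack are empty of blocks.

```bash
python3 -c "
from workcell import order
print(order.hand_in())"
```

```text
the job is handed in; nothing more can be done
None
```

The bail is swung out level, all three blocks present lie rings up and apart across the rail and bar, and I handed the job in at about 57 s; `hand_in` returned no verdict, so I don't know whether it passed.

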